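Pack the drill handpiece and bit block under the case's swing-back tray

TASK

Pack away the drill kit in the small one-tray cantilever case: gently lift the tray by its grip bar and swing it all the way up and back so that it stays open with its contents still in it, lay the handpiece lengthwise in its two cradles in the front bay and stand the bit block upright, bits up, in the free part of the back bay beside the powder tub. Then swing the tray gently back down until it is fully home on the case, and leave the bottles standing around it where they are.

Things in the scene. Friction and masses are not known exactly. Their poses are not given: they have to be found in the camera images.
- case: Base of the small cantilever case, fixed on the table (not the big one at the left): a magenta open box 158 (x) x 218 (y) x 58 mm high, walls 4, floor 5 mm. Origin: centre of its underside; x from front (robot side, small catch plate) to back, y along its length, z up. A divider (x -4 to 0, top at z 18 mm) parts front and back bay. Steel arms outside the end walls reach y +-117 mm.
- cradles (a point): Middle of the cradles in the front bay (x -75 to -4, y -105 to 105 mm in the case's frame), 38 mm before the case's middle, 9 mm above the table. Two black soft U-shaped cradles, 24 mm long, stand at y +-47 mm from here; their groove runs along the case's y, 27 mm wide, bottom at the height of this point, lips 12 mm higher. Between them the floor is bare, 4 mm lower.
- back_bay (a point): Middle of the floor of the back bay, 37.5 mm behind the case's middle, 5 mm above the table, axes as the case's. The bay is 75 mm wide (x +-37.5 mm from here) and 210 mm long (y +-105 mm). With the tray shut there are 53 mm of headroom over the floor.
- tray_arm (a joint): Angle of the tray's arms, rad: 0 shut (tray on the base), 2.44 fully open (tray behind the case on its stops, where it stays). 1.13 is the top of the swing: let go before that the tray falls shut, after it falls open, as the hinges have hardly any friction; so hold it through the whole swing.
- tray_handle (a point): Middle of the tray's grip bar: grey, round, 12 mm thick, along the case's y, 76 mm free between its posts; shut, 104 mm above the table over the case's middle. The grey tray (158 x 218 x 28 mm, 0.4 kg) hangs on parallel 90 mm arms and never tilts; at arm angle q it is 0.090*(cos 0.436 - cos(0.436+q)) m back (case +x) and 0.090*(sin(0.436+q) - sin 0.436) m up from shut.
- tray_floor (a point): Centre of the inner floor of the tray, 43 mm under the middle of the grip bar, axes as the case's. Inside 152 x 212 mm, rim 25 mm above this floor; a rib along y under the grip bar parts it into two rows.
- handpiece: White rotary-file handpiece lying on the table, 189 mm long, 24 mm thick, 0.16 kg. Origin: under the middle of its length, on its underside; y along its length, z up. Grip it across the thick ribbed middle (20 mm wide, about 60 mm to each side of the origin). In its cradles its underside is 9 mm above the table. Either end may point either way.
- bit_block: Black block with ten upright file bits, 26 (x) x 62 (y) mm, the block 20 mm and with its bits 43 mm high, 0.07 kg. Origin: centre of its underside; z up. Grip the block across its 26 mm. It stands on the floor of the back bay; with its 62 mm along the case's x (the bay is 75 mm wide there) it leaves most room for the fingers.
- tub: White screw-lid powder tub with a black lid, 49 mm across, 44 mm high, already standing somewhere along the back bay (hidden until the tray is lifted); it stays in that bay. Origin: centre of its underside. At least one side of it has 75 mm or more of free bay.
- emery_board: Emery board lying loose in the front row of the tray, 20 x 165 x 4 mm; it must stay in the tray. Origin: centre of its underside, y along its length.
- tweezers: Black tweezers lying loose in the back row of the tray, 14 x 150 x 8 mm; they must stay in the tray. Origin: centre of the underside, y along the length.
- varnish_bottle: Square-shouldered varnish bottle with a white cap, 26 x 26 x 72 mm, standing between the handpiece and the bit block; leave it. Origin: centre of its underside.
- remover_bottle: Flat remover bottle, 36 x 52 x 134 mm, standing at the left back; leave it. Origin: centre of its underside.
- spray_bottle: Spray bottle, 39 mm across, 123 mm high, standing left in front; leave it. Origin: centre of its underside.

How it is judged (in metres and radians):
On the way, in this order (a step that is already met when the one before it is completed fails the run):
1. the tray is swung fully open (value of joint tray_arm above 2.3 rad), for 0.2 s.
2. with the tray open, the handpiece lies in its cradles and the bit block stands in the back bay (value of joint tray_arm above 2.3 rad and x of handpiece in the frame of case between -0.046 and -0.03 m and y of handpiece in the frame of case between -0.014 and 0.014 m and z of handpiece in the frame of case between 0.004 and 0.014 m and angle between the y axis of handpiece and the y axis of case, either way round below 0.12 rad and angle between handpiece's own z axis and vertical below 0.15 rad and x of bit_block in the frame of case between 0.012 and 0.063 m and y of bit_block in the frame of case between -0.093 and 0.093 m and z of bit_block in the frame of case between 0.002 and 0.009 m and angle between bit_block's own z axis and vertical below 0.12 rad), for 0.2 s.
At the end, for the whole second after the job is handed in: Tray home (arm angle under 0.04 rad) and still; under it the handpiece in its cradles (8 mm off the groove line, 14 mm along it, 0.12 rad), the bit block and the powder tub upright on the floor of the back bay (tilt under 0.12 rad); emery board and tweezers still in the tray (value of joint tray_arm below 0.04 rad and x of handpiece in the frame of case between -0.046 and -0.03 m and y of handpiece in the frame of case between -0.014 and 0.014 m and z of handpiece in the frame of case between 0.004 and 0.014 m and angle between the y axis of handpiece and the y axis of case, either way round below 0.12 rad and angle between handpiece's own z axis and vertical below 0.15 rad and x of bit_block in the frame of case between 0.012 and 0.063 m and y of bit_block in the frame of case between -0.093 and 0.093 m and z of bit_block in the frame of case between 0.002 and 0.009 m and angle between each of bit_block, tub's own z axis and vertical below 0.12 rad and x of tub in the frame of case between 0.015 and 0.06 m and y of tub in the frame of case between -0.09 and 0.09 m and z of tub in the frame of case between 0.002 and 0.009 m and x of emery_board in the frame of tray_floor between -0.079 and 0.079 m and y of emery_board in the frame of tray_floor between -0.109 and 0.109 m and z of emery_board in the frame of tray_floor between -0.004 and 0.02 m and x of tweezers in the frame of tray_floor between -0.079 and 0.079 m and y of tweezers in the frame of tray_floor between -0.109 and 0.109 m and z of tweezers in the frame of tray_floor between -0.004 and 0.02 m and linear speed of each of handpiece, bit_block below 0.02 m/s and velocity of joint tray_arm between -0.05 and 0.05 rad/s); the robot touches nothing.
It fails at once if the small square-shouldered varnish bottle is tipped or pushed from its place (more than 25 mm) (distance of varnish_bottle from where it was at the start of the episode above 0.025 m or angle between varnish_bottle's own z axis and vertical above 0.5 rad).
It fails at once if the tall flat remover bottle is tipped or pushed from its place (more than 25 mm) (distance of remover_bottle from where it was at the start of the episode above 0.025 m or angle between remover_bottle's own z axis and vertical above 0.5 rad).
It fails at once if the spray bottle is tipped or pushed from its place (more than 25 mm) (distance of spray_bottle from where it was at the start of the episode above 0.025 m or angle between spray_bottle's own z axis and vertical above 0.5 rad).
It fails at once if the tray is flung open or dropped shut (arms faster than 5 rad/s) (velocity of joint tray_arm above 5 rad/s or velocity of joint tray_arm below -5 rad/s).
It also fails if it takes over 72 s, if anything falls off the work surface, if the arm or the gripper's body presses on something with over 40 N, if the wrist force passes 120 N, or if a joint passes its speed limit or range.

ROBOT

A 6-joint arm with a two-finger parallel gripper is mounted at the origin on the work surface; the furniture and walls round the work are solid. World frame = base frame: x ahead of the robot, y to its left, z up, the work surface at z = 0. Lengths are in m, angles in degrees, forces in N, time in s.
With the tool pointing down it reaches from about 0.4 to 0.825 m from the base axis. Payload 7 kg.
Tool frame: the origin (TCP) lies midway between the tips of the shut fingers; the grasp point (between the pads) lies 19 mm behind it; z points along the fingers, y is the line along which they close (so a half turn about z gives the same grasp; the last joint's range is limited). The gripper opens to 88 mm and grips with 3 to 60 N. Pads are 19 mm wide; open, the fingers measure 130 mm over their backs; the gripper's body (78 mm by 193 mm) begins 47 mm behind the grasp point.
Start: joints at [-59.696, 20.546, 0.682, 0, -70.136, -16.507], TCP at [0.161, -0.656, 0.193] pointing down, gripper open.
Joint ranges: [-176.03, 176.03], [-82.01, 121.73], [-58.28, 71.71], [-173.87, 95.51], [-174.79, -0.11], [-173.66, 173.66]. Speed limits (degrees/s): [136.94, 136.94, 172.46, 180, 180, 180].

INTERFACE

Orientations are given as [roll, pitch, yaw] about the fixed x, y, z axes, in that order (R = Rz(yaw) Ry(pitch) Rx(roll)).
In Python, from plant import r gives the robot as it stands.
- The arm moves only by the tool carry_out, never from a script. Its argument "deltas" is a list of rows, each a list of 3 entries, a list of its own where there are three numbers: the opening, from 0 (shut) to 1 (fully open), then the shift along the tool's x, y, z in mm, then the turn, a rotation vector about the tool's x, y, z in rad. In form: [[gripper, [tx, ty, tz], [rx, ry, rz]], ...]. A call has 1 to 12 rows; each row is the pose to reach, as a shift and turn from the pose commanded when the call began, along the tool's axes at that moment; what a row does not reach only later rows make up. A row lasts 1/10 s, in which the tool goes at most 50 mm and 8.59 degrees, less where a joint would pass 70% of its speed; a pose out of reach is approached as far as the arm can. A call with a gripper value outside its range is refused whole. The fingers move at their own pace and stop on an object; "squeeze" is the grip in N (left out, the last holds). Time passes only in rows, so rows that repeat a pose let the fingers close. It gives the time, the measured TCP pose, the force, the opening and the grip force at its end, in the units of the state.
- r.get_state(): the state, without advancing time (a new reading comes with each control period).
- r.capture(name): name is "scene" or "top"; returns (picture, depth): 384x512x3 uint8, red, green, blue; 384x512 float32, m along the optical axis (not along the pixel's ray), 0 where there is no reading.
- r.get_calibration(name): a dict with "fov_y" (degrees; the focal length in pixels is half the picture's height over the tangent of half this angle, whatever the lens; pixels are square), "cx", "cy" (the principal point, pixels), "distortion" ([k1, k2, p1, p2, k3] as OpenCV has them; the pictures are not rectified), "view" (4x4, takes a point from world to camera coordinates). Camera axes: x right, y down, z forward; pixel columns grow to the right and rows downward; lengths in m; the calibration is good to about 2 mm. A picture is of the moment at which its call begins. get_calibration takes no time and is no camera call.
- r.close_job(): hands the job in; it is judged then, once.
The state is a dict: "time_s": time; "joints": joint angles; "qd": joint speeds; "joint_torque": joint torques, N m; "tcp_pos": TCP position; "eef_rot": TCP orientation; "contact_force": force on the tool from outside, world axes, zero at the start; "moment": the same for the moment, N m; "gripper_width": finger opening in m; "gripper_force": force on a finger pad.
Only numpy, scipy, OpenCV 4.12 (cv2) and the standard library are available. Lean on these libraries where they do the work, as an engineer would, in place of code of your own. Each camera call takes 0.05 s, during which the arm holds its last target. There are 200 camera calls.

## Working session

There is one attempt and no reset: what is moved stays moved. The work goes in short steps, Python scripts to look and compute and a tool call to move; the robot and the scene stay as the last step left them, time stands still between calls to the robot, and variables do not carry over. Pictures are saved under pics/ and viewed, at most 10 in all, crops included, and the job is handed in when it is done.

Besides the shell and the picture viewer there is one more tool, called as a command line: name --argument value ..., lists and objects as JSON in quotes. carry_out: Moves the arm, as the interface text tells. Its arguments: {"type":"object","properties":{"deltas":{"type":"array"},"squeeze":{"type":"number"}},"required":["deltas"]}

```bash
mkdir -p pics; ls; cat > h.py <<'E'
import numpy as np, cv2
from plant import r
def cal(n):
    c=r.get_calibration(n); f=192/np.tan(np.radians(c["fov_y"])/2)
    K=np.array([[f,0,c["cx"]],[0,f,c["cy"]],[0,0,1.]]); return K,np.array(c["distortion"],float),np.array(c["view"],float)
def shot(n):
    im,d=r.capture(n); np.savez("last_%s.npz"%n,im=im,d=d); return im,d
def save(im,name): cv2.imwrite("pics/"+name,im[...,::-1])
def ray(n,uv):
    K,D,V=cal(n); p=cv2.undistortPoints(np.array(uv,float).reshape(-1,1,2),K,D).reshape(-1,2)
    return np.c_[p,np.ones(len(p))]@V[:3,:3], -V[:3,:3].T@V[:3,3]
def onz(n,uv,z):
    d,o=ray(n,uv); return o+d*((z-o[2])/d[:,2])[:,None]
def cloud(n,d):
    v,u=np.mgrid[0:384,0:512]; dd,o=ray(n,np.c_[u.ravel(),v.ravel()]); return (o+dd*d.ravel()[:,None]).reshape(384,512,3)
def proj(n,P):
    K,D,V=cal(n); return cv2.projectPoints(np.array(P,float).reshape(-1,3),cv2.Rodrigues(V[:3,:3])[0],V[:3,3],K,D)[0].reshape(-1,2)
E
python3 - <<'E'
from h import *
for n in("scene","top"):
    im,d=shot(n); save(cv2.resize(im,(800,600)),n+"0.png"); K,D,V=cal(n); print(n,K[0,0],D,(-V[:3,:3].T@V[:3,3]).round(3),V[2,:3].round(2),(d>0).mean())
print(r.get_state())
E
```

```text
pics
scene 387.92759464164874 [-0.00361869  0.          0.          0.          0.        ] [0.128 0.711 0.769] [ 0.38 -0.56 -0.73] 0.9958140055338541
top 428.9664457354354 [-0.08806467  0.          0.          0.          0.        ] [0.279 0.194 0.935] [ 0.23  0.01 -0.97] 0.9958089192708334
{'time_s': 0.1, 'joints': array([-5.96975493e+01,  2.05887342e+01,  6.40340521e-01, -1.76889426e-02,
       -7.01363999e+01, -1.65070023e+01]), 'qd': array([ 0.05268876, -0.03428413, -0.00461417,  0.12958645, -0.15639991,
       -0.1101036 ]), 'joint_torque': array([-1.82199481e-03, -5.84165061e+01,  2.93750829e+01,  7.01551750e+00,
        1.01748412e-02, -5.50478660e-05]), 'tcp_pos': array([ 0.16081605, -0.65506957,  0.19221074]), 'eef_rot': array([ 1.79913976e+02, -8.15054500e-03, -1.66210568e+02]), 'contact_force': array([-0.07657042,  0.06868332, -0.72104557]), 'moment': array([-0.03564662,  0.03598495, -0.00694859]), 'gripper_force': 0.0, 'gripper_width': 0.08749690483783729}
```

View pics/scene0.png

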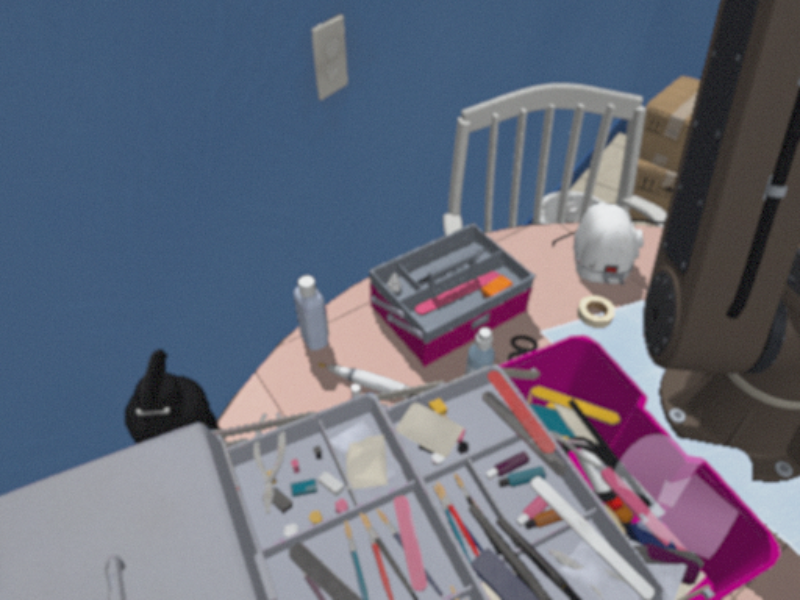

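View pics/top0.png

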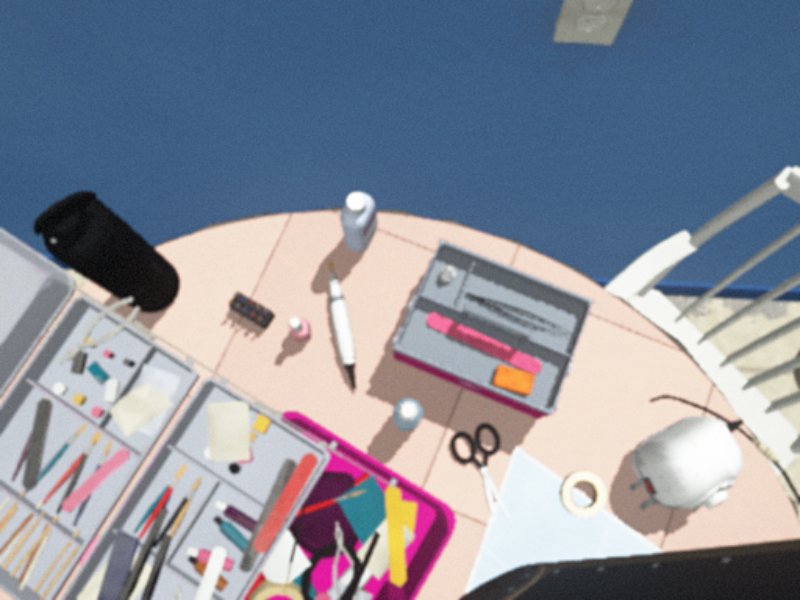

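The scene view shows the small case at about (450,295) and the handpiece at (370,380). In the top view I read the case at (495,325), the handpiece from (333,265) to (352,385), the bit block at (252,310), varnish at (298,325), remover at (358,220) and spray at (407,412). Next I'll measure these with depth.

```bash
python3 - <<'E'
from h import *
s=1.5625
a=np.load("last_top.npz"); im,d=a["im"],a["d"]; C=cloud("top",d)
b=np.load("last_scene.npz"); Cs=cloud("scene",b["d"]); ims=b["im"]
print("top pic table z",np.median(C[270:290,255:265,2]), "std",C[270:290,255:265,2].std())
# orthophoto from depth of both, 0.5mm? print rects
for nm,CC,lo in(("top",C,0),("scene",Cs,0)):
  for k,(x0,x1,y0,y1,z0,z1) in dict(rim=(0.35,0.8,-0.35,0.15,0.078,0.094),bar=(0.4,0.7,-0.3,0.1,0.097,0.115),all=(0.38,0.75,-0.3,0.5,0.012,0.2)).items():
    m=(CC[...,0]>x0)&(CC[...,0]<x1)&(CC[...,1]>y0)&(CC[...,1]<y1)&(CC[...,2]>z0)&(CC[...,2]<z1)
    n,lab,st,ce=cv2.connectedComponentsWithStats(m.astype(np.uint8))
    for i in range(1,n):
        if st[i,4]<25: continue
        P=CC[lab==i]; rc=cv2.minAreaRect((P[:,:2]*1000).astype(np.float32))
        print(nm,k,st[i],np.round(rc[0],1),np.round(rc[1],1),round(rc[2],1),"zmax",P[:,2].max().round(4), P[:,2].mean().round(4))
c=im[120:260,120:400]; 
# ortho
X,Y=np.meshgrid(np.arange(0.66,0.36,-0.0007),np.arange(0.36,-0.16,-0.0007),indexing="ij")
uv=proj("top",np.stack([X,Y,0*X+0.02],-1)).reshape(*X.shape,2).astype(np.float32)
o=cv2.remap(im,uv[...,0],uv[...,1],cv2.INTER_CUBIC); save(o,"ortho.png"); print(o.shape)
E
```

```text
top pic table z 0.00012876719499776978 std 0.13247911869039466
top rim [285  73 223  18 809] [759.3 -99.6] [  6.6 498.4] 0.0 zmax 0.094 0.086
top rim [491 107  21  18 168] [ 692.9 -329.3] [37.3 38.6] 3.6 zmax 0.0939 0.0878
top rim [280 153 101 113 806] [466.8  75.7] [216.2 164.6] 69.6 zmax 0.0901 0.0845
top rim [284 170   7   7  41] [537.7 139.3] [13. 13.] 3.8 zmax 0.0922 0.0841
top rim [282 193  22  10  42] [483.7 127.6] [46.6  7.1] 65.2 zmax 0.0927 0.0822
top rim [312 206  25  13  31] [460.   61.8] [52.6  5.1] 63.7 zmax 0.092 0.0817
top rim [444 267  18   4  28] [ 353.5 -199.8] [ 6.5 35.4] 0.6 zmax 0.0937 0.0853
top bar [307 198  33  19 205] [464.   68.7] [69.4 12.2] 68.5 zmax 0.1127 0.1081
top all [218 123  24  37 672] [608.7 264.2] [35.7 50.7] 67.7 zmax 0.1377 0.0895
top all [ 251  152  130  102 8500] [467.7  77.8] [228.2 164.3] 69.6 zmax 0.1136 0.0664
top all [211 175  17  70 574] [469.1 281.8] [158.9  23.2] 14.1 zmax 0.0262 0.0194
top all [146 186  30  24 341] [488.3 413.5] [62.9 26.2] 62.8 zmax 0.0451 0.0233
top all [185 203  14  15 173] [460.1 339.9] [24.4 26.1] 8.4 zmax 0.07
[... 470 characters left out ...]
16.5 zmax 0.094 0.0873
scene rim [238 142 105  61 725] [466.3  74.8] [214.3 165.4] 69.7 zmax 0.0935 0.0833
scene rim [249 175   6   6  26] [536.2 143.1] [13.7 11.6] 45.3 zmax 0.0929 0.0844
scene bar [281 160  24  14 113] [463.8  68.3] [69.1 14.4] 69.6 zmax 0.1127 0.1081
scene all [ 236  142   99   90 5258] [468.3  80.7] [226.6 165.9] 69.7 zmax 0.1127 0.0649
scene all [188 176  23  46 726] [604.7 267. ] [37.4 46.5] 68.1 zmax 0.1364 0.0804
scene all [203 232  59  23 420] [492.3 286.3] [ 91.7 117. ] 69.0 zmax 0.0739 0.0253
scene all [208 269  12  12  63] [382.3 463.2] [21.1 13.3] 61.9 zmax 0.1999 0.1982
scene all [189 276  19  16 139] [394.  488.1] [24.4 26.8] 87.7 zmax 0.2 0.1982
(429, 743, 3)
```

View pics/ortho.png

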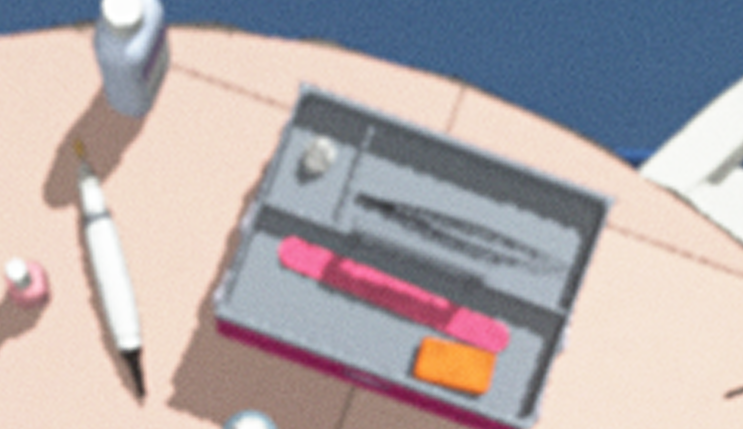

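The ortho view shows the handpiece tip at (78,143) and its black end at (142,397), with the emery board, tweezers and grip bar in the tray. Both cameras agree on the case and the bar. I'll map obstacle heights around the left side before planning the moves.

```bash
python3 - <<'E'
from h import *
P=np.vstack([cloud(n,np.load("last_%s.npz"%n)["d"]).reshape(-1,3) for n in("top",)])
xs=np.arange(.30,.76,.02); ys=np.arange(.64,.13,-.02)
print("      "+" ".join("%4d"%(1000*y) for y in ys))
for x in xs[::-1]:
    row=[]
    for y in ys:
        m=(abs(P[:,0]-x)<.01)&(abs(P[:,1]-y)<.01)&(P[:,2]<.6); row.append("%4d"%(1000*np.percentile(P[m,2],90)) if m.sum()>2 else "   .")
    print("%4d: "%round(1000*x)+" ".join(row))
m=(P[:,2]>.10)&(P[:,2]<.135)&(abs(P[:,0]-.37)<.06)&(abs(P[:,1]-.2)<.07); print("spray top",P[m].mean(0),m.sum())
E
```

```text
640  620  600  580  559  539  519  499  479  459  439  419  399  379  359  339  319  299  279  259  239  219  199  179  159  139
 740:    .    .    .    .    .    .    .    .    .    .    .    .    .    .    .    .    .    .    .    .    .    .    .    .    .    .
 720:    .    .    .    .    .    .    .    .    .    .    .    .    .    .    .    .    .    .    .    .    .    .    .    .    .    .
 700:    .    .    .    .    .    .    .    .    .    .    .    .    .    .    .    .    .    .    .    .    .    .    .    .    .    .
 680:    .    .    .    .    .    .    .    .    .    .    .    .    .    .    .    .    .    .    .    .    .    .    .    .    .    .
 660:    .    .    .    .    .    .    .    .    .    .    .    .    .    .    .    .   -5   -3    .    .   -3   -2   -4    .    .    .
 640:    .    .    .    .    .    .    .    .    .   -7   -4    0    0    1    1    1    1    2    .  107    1    1    1    1    1    0
 620:    .    .    .    .    .    .    .   -2    0    1    1    1    2    1    1    2    2    1  134  134  106    1    1    1    1    1
 600:    .    .    
[... 1505 characters left out ...]
15  204  212  213  215  207  223  222  202    1    2    2    1    1    2    3    1    2    1    1    1    1
 360:    .  268  258  200  206  207  207  214  210  209  206  222  183  196    3    2    1    1    1    1    2    1  109  122    4    1
 340:    .  250  217  216  208  201  207  216  216  214  222  216  176  179  186  182  142   29    1    0    1    1  113  122   74    1
 320:  222  217  213  212  217  217  215  216  216  215  222  174  178  177  170  178  179  143  143    2    2    1    2   10    1    1
 300:  210  199  212  211  200  207  216  216  215  222  173  169  175  174  171  155  155  180  180  149  143    1    1    1    1    1
spray top [0.34693992 0.18603815 0.11665594] 125
```

```bash
cat >> h.py <<'E'
from scipy.spatial.transform import Rotation as Ro
CA=np.radians(-20.4); CX=np.array([np.cos(CA),np.sin(CA),0]); CY=np.array([-np.sin(CA),np.cos(CA),0]); CO=np.array([.4665,.0753,0])
def case(x,y,z): return CO+CX*x+CY*y+np.array([0,0,z])
def goal(p,yaw,tilt=0,start=None):
    """shift mm / rotvec from the measured (or given) pose; tilt: deg about tool x"""
    s=r.get_state(); p0,R0=start or (s["tcp_pos"],Ro.from_euler("xyz",s["eef_rot"],degrees=True))
    R=Ro.from_euler("xyz",[180,0,yaw],degrees=True)*Ro.from_euler("x",tilt,degrees=True)
    return (R0.inv().apply(np.array(p)-p0)*1000).round(1).tolist(),(R0.inv()*R).as_rotvec().round(4).tolist()
E
python3 - <<'E'
from h import *
for p in([.42,-.45,.27],np.r_[case(0,-.002,.22)]): print(p,goal(p,-110.4))
E
```

```text
[0.42, -0.45, 0.27] ([-300.6, 137.5, -77.6], [0.0015, 0.0006, -0.9741])
[0.46580286 0.07342544 0.22      ] ([-469.8, 634.8, -26.9], [0.0015, 0.0006, -0.9741])
```

carry_out --deltas '[[1,[-300,137,-77],[0,0,-0.974]],[1,[-300,137,-77],[0,0,-0.974]],[1,[-300,137,-77],[0,0,-0.974]],[1,[-300,137,-77],[0,0,-0.974]],[1,[-300,137,-77],[0,0,-0.974]],[1,[-300,137,-77],[0,0,-0.974]],[1,[-300,137,-77],[0,0,-0.974]],[1,[-470,635,-60],[0,0,-0.974]],[1,[-470,635,-60],[0,0,-0.974]],[1,[-470,635,-60],[0,0,-0.974]],[0.6,[-470,635,-60],[0,0,-0.974]],[0.6,[-470,635,-60],[0,0,-0.974]]]'

```text
time_s: 1.3
tcp_pos: [0.4412, -0.2001, 0.2617]
eef_rot: [180.0, 0.0, -110.4]
contact_force: [1.8, -0.2, 0.0]
gripper_width: 0.077
gripper_force: 0.0
```

```bash
python3 - <<'E'
from h import *
print(goal(case(0,-.002,.15),-110.4), goal(case(0,-.002,.086),-110.4))
E
```

```text
([-264.9, 72.3, 111.8], [0.0002, 0.0001, -0.0002]) ([-264.9, 72.3, 175.8], [0.0002, 0.0001, -0.0002])
```

carry_out --deltas '[[0.5,[-265,72,70],[0,0,0]],[0.5,[-265,72,70],[0,0,0]],[0.5,[-265,72,70],[0,0,0]],[0.5,[-265,72,70],[0,0,0]],[0.5,[-265,72,70],[0,0,0]],[0.5,[-265,72,70],[0,0,0]],[0.5,[-265,72,112],[0,0,0]],[0.5,[-265,72,112],[0,0,0]],[0.5,[-265,72,112],[0,0,0]]]'

```text
time_s: 2.2
tcp_pos: [0.4661, 0.071, 0.1501]
eef_rot: [179.9, -0.1, -110.4]
contact_force: [-0.2, -0.5, 0.6]
gripper_width: 0.0441
gripper_force: 0.0
```

```bash
python3 - <<'E'
from h import *
print(goal(case(0,-.002,.086),-110.4))
im,d=shot("top"); save(cv2.resize(im[110:302,200:456],(800,600),interpolation=cv2.INTER_CUBIC),"bar.png")
E
```

```text
([-2.3, 1.0, 64.1], [0.001, -0.0021, 0.0005])
```

View pics/bar.png

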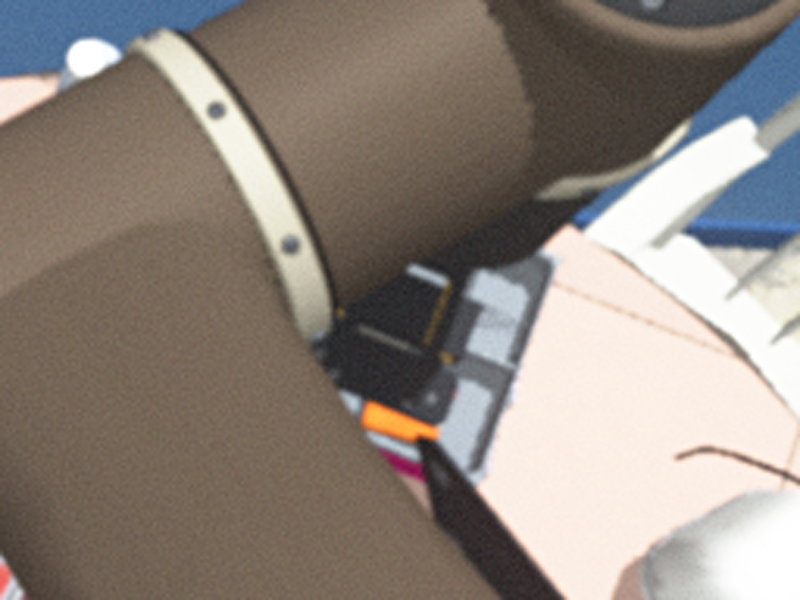

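The arm hides most of the tray, but the gripper body at (400,350) lies across it in line with case x, as intended. I'll descend and close.

carry_out --deltas '[[0.5,[-2,1,20],[0,0,0]],[0.5,[-2,1,40],[0,0,0]],[0.5,[-2,1,55],[0,0,0]],[0.5,[-2,1,64],[0,0,0]],[0.5,[-2,1,64],[0,0,0]],[0,[-2,1,64],[0,0,0]],[0,[-2,1,64],[0,0,0]],[0,[-2,1,64],[0,0,0]],[0,[-2,1,64],[0,0,0]],[0,[-2,1,64],[0,0,0]],[0,[-2,1,64],[0,0,0]]]' --squeeze 25

```text
time_s: 3.35
tcp_pos: [0.4663, 0.0737, 0.0861]
eef_rot: [-180.0, 0.0, -110.4]
contact_force: [0.4, 0.2, -0.0]
gripper_width: 0.0027
gripper_force: 0.0
```

```bash
python3 - <<'E'
from h import *
s=r.get_state();print(s["tcp_pos"],s["gripper_width"],s["contact_force"])
a=.436
for q in np.linspace(0,2.44,24)[1:]: print(round(q,2),[0,round(-90*(np.cos(a)-np.cos(a+q)),1),round(-90*(np.sin(a+q)-np.sin(a)),1)])
E
```

```text
[0.46629803 0.07372688 0.08608372] 0.0027036755388116108 [ 0.36133758  0.20239134 -0.00138924]
0.11 [0, np.float64(-4.5), np.float64(-8.4)]
0.21 [0, np.float64(-9.8), np.float64(-16.3)]
0.32 [0, np.float64(-16.0), np.float64(-23.6)]
0.42 [0, np.float64(-22.9), np.float64(-30.2)]
0.53 [0, np.float64(-30.4), np.float64(-36.0)]
0.64 [0, np.float64(-38.6), np.float64(-41.0)]
0.74 [0, np.float64(-47.2), np.float64(-45.2)]
0.85 [0, np.float64(-56.2), np.float64(-48.3)]
0.95 [0, np.float64(-65.5), np.float64(-50.5)]
1.06 [0, np.float64(-74.9), np.float64(-51.7)]
1.17 [0, np.float64(-84.5), np.float64(-51.9)]
1.27 [0, np.float64(-94.0), np.float64(-51.1)]
1.38 [0, np.float64(-103.4), np.float64(-49.3)]
1.49 [0, np.float64(-112.5), np.float64(-46.5)]
1.59 [0, np.float64(-121.3), np.float64(-42.8)]
1.7 [0, np.float64(-129.6), np.float64(-38.1)]
1.8 [0, np.float64(-137.4), np.float64(-32.6)]
1.91 [0, np.float64(-144.5), np.float64(-26.3)]
2.02 [0, np.float64(-151.0), np.float64(-19.3)]
2.12 [0, np.float64(-156.7), np.float64(-11.6)]
2.23 [0, np.float64(-161.5), np.float64(-3.4)]
2.33 [0, np.float64(-165.4), np.float64(5.3)]
2.44 [0, np.float64(-168.4), np.float64(14.4)]
```

The fingers closed to 2.7 mm, so the bar isn't between them. I'll look before doing anything else.

```bash
python3 - <<'E'
from h import *
im,d=shot("scene"); save(cv2.resize(im[110:260,190:390],(800,600),interpolation=cv2.INTER_CUBIC),"bar2.png")
s=r.get_state();print(s["tcp_pos"],s["gripper_width"],s["gripper_force"])
print(proj("scene",[case(0,-.002,.104),case(0,-.002,.086),case(0,.038,.104),case(0,-.038,.104)]))
E
```

```text
[0.46627151 0.07369868 0.08603518] 0.001440288482825452 0.0
[[290.68579475 168.17663259]
 [290.14722282 173.36207665]
 [277.86984664 174.27013912]
 [301.87176187 162.85822494]]
```

View pics/bar2.png

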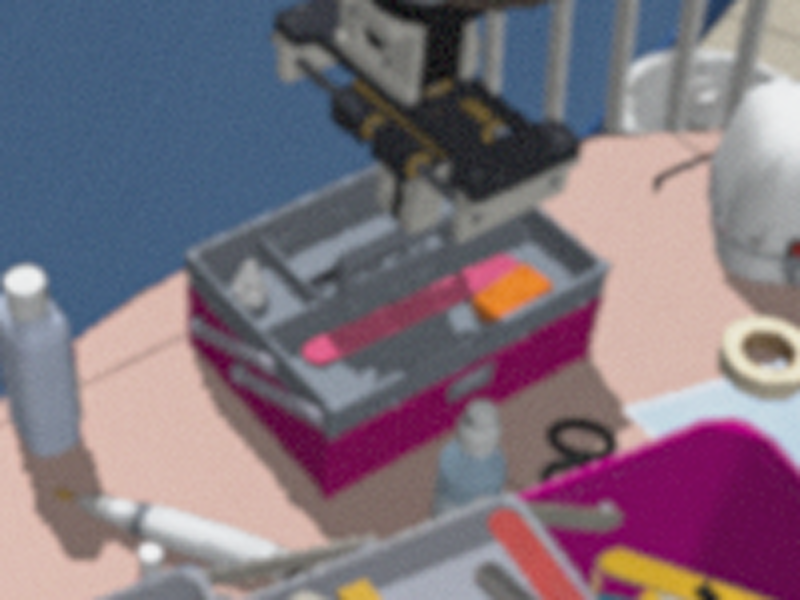

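The view shows the shut fingers at about (420,220) and the bar below them at (320–440, 240–290), so the tips look higher than the reported TCP. I'll check that with the depth.

```bash
python3 - <<'E'
from h import *
for n in("scene",):
    im,d=(lambda a:(a["im"],a["d"]))(np.load("last_scene.npz")); C=cloud(n,d)
    L=((C-CO)@np.c_[CX,CY,[0,0,1]])*1000
    for v in range(150,178,2):
        print(v,[ "%d,%d,%d"%tuple(L[v,u]) for u in range(284,306,3)])
s=r.get_state();print(s["joints"])
E
```

```text
150 ['-13,36,190', '-24,36,198', '-36,37,207', '-35,28,202', '-35,19,198', '-33,8,191', '-68,32,227', '-73,28,229']
152 ['16,10,151', '-25,37,194', '-34,36,200', '-37,29,198', '-44,27,202', '-34,8,187', '-74,37,228', '-77,31,228']
154 ['16,10,144', '6,8,151', '-33,34,192', '-15,9,167', '-49,30,201', '-54,26,203', '-74,36,222', '-83,35,228']
156 ['16,9,137', '9,5,141', '-4,8,153', '-16,9,162', '-19,2,160', '-58,29,201', '-62,24,202', '-85,37,225']
158 ['14,10,133', '6,8,138', '-4,7,145', '-15,8,154', '-19,2,154', '-18,-8,148', '-67,28,202', '-539,477,768']
160 ['13,10,127', '4,8,132', '-5,8,140', '-16,8,148', '-20,1,148', '-17,-10,140', '-72,31,201', '-86,36,214']
162 ['63,-31,62', '3,8,127', '-7,8,135', '-17,8,142', '-17,-1,138', '-16,-12,132', '-1,-36,109', '-88,38,211']
164 ['57,-27,62', '53,-34,60', '-7,8,129', '-16,6,135', '-16,-3,129', '-2,-26,107', '-5,-33,106', '-87,35,203']
166 ['50,-22,62', '45,-28,62', '-10,10,126', '-17,6,129', '-5,-14,109', '-5,-24,103', '-4,-35,97', '-87,35,197']
168 ['45,-18,60', '0,10,110', '-1,1,108', '-5,-5,106', '24,-42,64', '21,-50,63', '-4,-36,90', '-88,34,191']
170 ['-2,21,112', '-4,13,108', '-5,4,105', '25,-33,61', '20,-39,62', '0,-30,82', '-6,-35,85', '0,-51,72']
172 ['-5,23,108', '-4,12,101', '22,-20,63', '19,-28,61', '-1,-20,82', '0,-31,75', '-5,-37,76', '0,-53,64']
174 ['24,-2,63', '22,-11,60', '1,-3,81', '-1,-10,80', '0,-22,72', '-1,-31,69', '-5,-37,69', '-4,-50,61']
176 ['20,0,61', '1,6,80', '-1,-1,78', '-1,-11,73', '-1,-22,66', '0,-33,60', '-7,-37,63', '-10,-45,62']
[ 3.29562109e+01  7.27440142e+00 -3.27240619e+01  2.02643679e-03
 -5.00004118e+01 -5.33514263e+01]
```

Depth puts the finger tips at z≈125 mm while the state reports 86 mm, so the real tips are about 39 mm above the reported TCP. The body's underside is high by the same amount, and the lateral position agrees. I'll open, go down 22 mm and re-measure that offset before relying on it.

carry_out --deltas '[[0.5,[0,0,0],[0,0,0]],[0.5,[0,0,0],[0,0,0]],[0.5,[0,0,0],[0,0,0]],[0.5,[0,0,0],[0,0,0]],[0.5,[0,0,10],[0,0,0]],[0.5,[0,0,16],[0,0,0]],[0.5,[0,0,22],[0,0,0]],[0.5,[0,0,22],[0,0,0]]]'

```text
time_s: 4.2
tcp_pos: [0.4655, 0.0732, 0.0628]
eef_rot: [179.9, -0.1, -110.4]
contact_force: [0.0, -0.5, -0.5]
gripper_width: 0.0438
gripper_force: 0.0
```

```bash
cat >> h.py <<'E'
def tips():
    """finger / body points seen by scene camera, tool-down, relative to reported TCP (case axes), mm"""
    im,d=shot("scene"); s=r.get_state(); C=cloud("scene",d); L=(C-s["tcp_pos"])@np.c_[CX,CY,[0,0,1]]*1000
    return L,s
E
python3 - <<'E'
from h import *
L,s=tips(); print(s["tcp_pos"],s["gripper_width"],s["contact_force"])
z0=s["tcp_pos"][2]*1000
for v in range(156,182,2): print(v,["%d,%d,%d"%(a[0],a[1],a[2]+z0) for a in L[v,272:306:3]])
E
```

```text
[0.4658411  0.07341505 0.06332236] 0.0437072543339389 [ 0.26426118  0.65701461 -0.05832301]
156 ['-539,479,768', '76,-7,85', '75,-17,80', '27,11,130', '22,5,130', '-25,37,181', '-33,35,186', '-37,30,186', '-41,24,186', '-44,18,185', '-60,23,199', '-69,23,206']
158 ['74,3,84', '76,-8,77', '79,-21,68', '28,10,121', '21,6,124', '-26,38,176', '-37,38,183', '-44,35,187', '-47,29,187', '-50,23,186', '-69,32,205', '-72,26,204']
160 ['76,0,74', '76,-9,69', '75,-18,65', '26,11,117', '21,6,118', '-26,37,169', '-36,37,177', '-47,37,185', '-51,32,185', '-54,26,185', '-75,37,206', '-78,31,205']
162 ['76,1,68', '75,-8,63', '74,-18,59', '27,10,109', '21,4,110', '24,-7,102', '-39,39,174', '-49,39,181', '-55,35,184', '-57,28,182', '-78,39,203', '-85,36,206']
164 ['75,1,61', '70,-5,61', '66,-12,61', '26,10,103', '21,4,104', '21,-5,99', '48,-39,61', '-48,37,174', '-55,35,178', '-61,31,180', '-79,39,198', '-87,37,203']
166 ['68,6,61', '64,-1,60', '61,-8,60', '54,-13,62', '50,-19,62', '47,-28,60', '0,2,112', '-50,38,169', '-54,32,169', '-61,30,173', '-69,28,179', '-88,38,198']
168 ['62,10,61', '56,4,62',
[... 360 characters left out ...]
103', '22,-19,62', '20,-27,60', '-32,10,122', '-39,7,126', '-81,37,175', '-87,34,177']
174 ['45,22,59', '0,49,109', '-1,41,107', '-5,34,106', '25,-1,63', '22,-8,61', '1,0,82', '0,-9,79', '-34,11,117', '-37,4,115', '-81,36,168', '-87,33,171']
176 ['30,34,70', '-2,50,105', '-5,43,104', '26,7,58', '20,2,61', '-1,11,83', '0,0,77', '0,-10,71', '-32,9,107', '-37,3,108', '-82,37,162', '-87,32,164']
178 ['29,34,64', '-4,51,100', '22,20,61', '18,13,61', '0,19,80', '0,9,75', '-1,0,70', '-1,-10,64', '-35,10,103', '-36,2,100', '-13,-30,64', '-18,-36,64']
180 ['27,36,59', '-3,50,93', '0,38,83', '-2,30,80', '0,19,73', '-1,9,68', '0,-1,62', '-6,-6,63', '-7,-16,59', '-16,-17,66', '-19,-25,64', '-25,-30,67']
```

The offset is confirmed: tips at about 101 mm with 63 reported, about 38.5 mm. The bar is now between the fingers, so I'll go 15 mm lower and close.

carry_out --deltas '[[0.5,[0,0,8],[0,0,0]],[0.5,[0,0,15],[0,0,0]],[0.5,[0,0,15],[0,0,0]],[0,[0,0,15],[0,0,0]],[0,[0,0,15],[0,0,0]],[0,[0,0,15],[0,0,0]],[0,[0,0,15],[0,0,0]],[0,[0,0,15],[0,0,0]],[0,[0,0,15],[0,0,0]]]' --squeeze 25

```text
time_s: 5.15
tcp_pos: [0.4661, 0.0738, 0.0491]
eef_rot: [180.0, 0.0, -110.4]
contact_force: [-3.1, 2.4, 2.3]
gripper_width: 0.011
gripper_force: 25.0
```

carry_out --deltas '[[0,[0,-4.5,-8.5],[0,0,0]],[0,[0,-10,-16.5],[0,0,0]],[0,[0,-16,-23.5],[0,0,0]],[0,[0,-23,-30],[0,0,0]],[0,[0,-30.5,-36],[0,0,0]],[0,[0,-38.5,-41],[0,0,0]],[0,[0,-47,-45],[0,0,0]],[0,[0,-56,-48.5],[0,0,0]],[0,[0,-65.5,-50.5],[0,0,0]],[0,[0,-75,-51.5],[0,0,0]],[0,[0,-84.5,-52],[0,0,0]],[0,[0,-94,-51],[0,0,0]]]'

```text
time_s: 6.35
tcp_pos: [0.5557, 0.0406, 0.1001]
eef_rot: [-180.0, 0.0, -110.4]
contact_force: [0.2, 2.8, 0.3]
gripper_width: 0.0112
gripper_force: 25.0
```

carry_out --deltas '[[0,[0,-9.5,2],[0,0,0]],[0,[0,-18.5,4.5],[0,0,0]],[0,[0,-27.5,8],[0,0,0]],[0,[0,-35.5,13],[0,0,0]],[0,[0,-43.5,18.5],[0,0,0]],[0,[0,-50.5,25],[0,0,0]],[0,[0,-57,32],[0,0,0]],[0,[0,-62.5,39.5],[0,0,0]],[0,[0,-67.5,47.5],[0,0,0]],[0,[0,-71.5,56.5],[0,0,0]],[0,[0,-74.5,65.5],[0,0,0]],[0,[0,-74.5,65.5],[0,0,0]]]'

```text
time_s: 7.55
tcp_pos: [0.6238, 0.015, 0.0338]
eef_rot: [179.9, -0.0, -110.4]
contact_force: [1.8, 4.1, -4.8]
gripper_width: 0.0111
gripper_force: 25.0
```

carry_out --deltas '[[0.25,[0,0,0],[0,0,0]],[0.4,[0,0,0],[0,0,0]],[0.5,[0,0,0],[0,0,0]],[0.5,[0,0,0],[0,0,0]],[0.5,[0,0,-20],[0,0,0]],[0.5,[0,0,-60],[0,0,0]],[0.5,[0,0,-110],[0,0,0]],[0.5,[0,0,-150],[0,0,0]],[0.5,[0,0,-150],[0,0,0]]]'

```text
time_s: 8.45
tcp_pos: [0.6276, 0.0151, 0.1918]
eef_rot: [-179.5, 0.3, -110.4]
contact_force: [0.8, -0.3, -0.2]
gripper_width: 0.0439
gripper_force: 0.0
```

```bash
python3 - <<'E'
from h import *
im,d=shot("scene"); C=cloud("scene",d); L=(C-CO)@np.c_[CX,CY,[0,0,1]]*1000
for k,(x,y,z) in dict(bar=((140,200),(-60,60),(84,100)),rim=((75,270),(-125,125),(64,78))).items():
    m=(L[...,0]>x[0])&(L[...,0]<x[1])&(L[...,1]>y[0])&(L[...,1]<y[1])&(L[...,2]>z[0])&(L[...,2]<z[1]); P=L[m]
    print(k,m.sum(),P.min(0).round(),P.max(0).round(),np.median(P,0).round(1))
# inside of case: height grid
for x in range(-80,90,10): print("%4d:"%x," ".join("%3d"%np.median(L[m][:,2]) if (m:=(abs(L[...,0]-x)<5)&(abs(L[...,1]-y)<5)&(L[...,2]<70)).sum()>1 else "  ." for y in range(-110,111,10)))
save(cv2.resize(im[100:280,190:430],(800,600),interpolation=cv2.INTER_CUBIC),"open.png")
print(r.get_state()["tcp_pos"])
E
```

```text
bar 136 [161. -41.  84.] [173.  50.  98.] [165.1   7.   93.3]
rim 739 [  85. -107.   64.] [270. 125.  78.] [168.   10.5  69.6]
 -80:   1  28  27  29  30  28  27  32  26  39  41  44  36  29  27  32  28  30  25  29  28  29  29
 -70:  57  57   .   .   .   .   .   .   .   .   .   .   .   .   .   .   .   .   .   .   .   .  28
 -60:   .  48   .   .   .   .   .   .   .   .   .   .   .   .   .   .   .   .   .   .   .   .  34
 -50:  45  42   .   .   .   .   .   .   .   .   .   .   .   .   .   .   .   .   .   .   .   .  28
 -40:   .  32   5   6   7   7   9   7   8   5   5   5   5   5   5  10   9   9   6   .   .   .  32
 -30:   .  27   6   5   5   6   9   9   5   6   5   5   5   5   6   9   9   9   5   5   .   .  32
 -20:   .  31   5   6   5   5  19  19   9   5   6   5   5   5   6  17  20  16   6   6   .   .  31
 -10:   .  31   5   5   6   .   .   5   5   5   5   5   5   6   6  17   .   6   5   5   .   .  29
   0:   .  29  12  14  14  14  14  12  12  11  12  13  12  13  12  17  14  15  15  16   .   .  31
  10:   .  31   6   6   6   5  25   7   5   6   5   7   6   5   5   5   5   5   5   7   .   .  38
  20:   .  27   5   4   6  25  32  27  24   5   5   4   6   4   5   5   5   5   6   5   .   .  39
  30:   .  31   5   5  26  49  49  49  31   7   5   4   4   5   6   4   6   6   5   5   .   .  39
  40:   .  29   4   3  50  49  49  49  47  21   4   5   5   6   6   5   5   5   5   5   .   .  38
  50:   .  28   5   .  49  49  48  48  27   5   6   4   5   5   6   4   4   5   6   5   .   .  23
  60:   .  32   .   .   .   .  49  48   6   5   6   5   5   6   5   6   5   6   4   4   .   .  24
  70:   .  35  49  48  47  43  43  19  25   8  23  26  15  21  23  26  16  17  30  20  46  50  13
  80:  56  37  38  38  47  47  45  36  35  39  32  34  32  32  36  30  36  34  26  37  37  55  53
[0.62591531 0.01511528 0.18837611]
```

View pics/open.png

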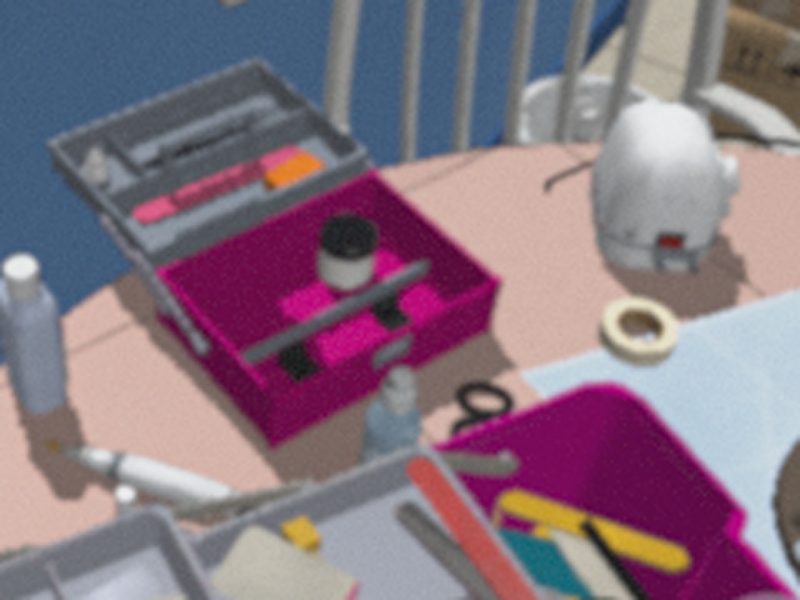

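The tray is open with its contents in place. The tub stands at about case (42,-55) mm (pixel (347,255)), leaving about 135 mm of bay free on the +y side. That's enough to grip the block by its 62 mm length, which keeps the gripper clear of the big case. Next is the handpiece, gripped with a 5° tilt so the body clears the varnish cap.

```bash
cat >> h.py <<'E'
OFF=.0385   # real tips lie this far behind the reported TCP
def tip(p,depth,yaw,tilt=0,start=None):
    """goal so that point p lies `depth` m behind the real tips on the tool axis"""
    R=Ro.from_euler("xyz",[180,0,yaw],degrees=True)*Ro.from_euler("x",tilt,degrees=True)
    return goal(np.array(p)+R.apply([0,0,OFF+depth]),yaw,tilt,start)
E
python3 - <<'E'
from h import *
print(tip([.4695,.282,.012],-.12,-165.9,-5))
E
```

```text
([-189.5, 236.1, 94.6], [-0.0836, -0.0364, 0.9685])
```

carry_out --deltas '[[0.55,[-190,236,0],[-0.084,-0.036,0.968]],[0.55,[-190,236,0],[-0.084,-0.036,0.968]],[0.55,[-190,236,0],[-0.084,-0.036,0.968]],[0.55,[-190,236,0],[-0.084,-0.036,0.968]],[0.55,[-190,236,0],[-0.084,-0.036,0.968]],[0.55,[-190,236,0],[-0.084,-0.036,0.968]],[0.55,[-190,236,0],[-0.084,-0.036,0.968]],[0.55,[-190,236,60],[-0.084,-0.036,0.968]],[0.55,[-190,236,95],[-0.084,-0.036,0.968]],[0.55,[-190,236,95],[-0.084,-0.036,0.968]]]'

```text
time_s: 9.5
tcp_pos: [0.4649, 0.272, 0.0834]
eef_rot: [175.3, -1.0, -165.9]
contact_force: [-0.5, -1.1, -0.6]
gripper_width: 0.0482
gripper_force: 0.0
```

```bash
python3 - <<'E'
from h import *
im,d=shot("scene"); s=r.get_state(); R=Ro.from_euler("xyz",s["eef_rot"],degrees=True); print(s["tcp_pos"],s["eef_rot"],s["contact_force"])
L=R.inv().apply((cloud("scene",d).reshape(-1,3)-s["tcp_pos"]))*1000
m=(abs(L[:,0])<13)&(abs(L[:,1])<55)&(L[:,2]>-95)&(L[:,2]<-25); P=L[m]
print("fingers in tool frame",m.sum()); h,_,_=np.histogram2d(P[:,2],P[:,1],[np.arange(-95,-20,5),np.arange(-55,60,10)]); print(h.astype(int))
n=((P[:,2]>-60)); print(np.sort(P[n][:,2])[-12:].round(1), [np.percentile(P[:,0],q).round(1) for q in(2,98)])
print("to grasp",tip([.4695,.282,.012],.004,-165.9,-5), "above40",tip([.4695,.282,.012],-.04,-165.9,-5))
# refine case centre from top view
im,d=shot("top"); C=cloud("top",d); Q=((C-CO)@np.c_[CX,CY,[0,0,1]]*1000).reshape(-1,3)
m=(abs(Q[:,0])<90)&(abs(Q[:,1])<113)&(Q[:,2]>50)&(Q[:,2]<64); W=Q[m]; print(len(W))
for nm,ax,sgn in(("x-",0,-1),("x+",0,1),("y-",1,-1),("y+",1,1)):
    k=(W[:,ax]*sgn>(60 if ax==0 else 95))&(W[:,ax]*sgn<(88 if ax==0 else 113))&(abs(W[:,1-ax])<60); 
    if k.sum(): print(nm,k.sum(),np.median(W[k][:,ax]).round(1), np.polyfit(W[k][:,1-ax],W[k][:,ax],1).round(3))
# cradles: dark points
rgb=im.reshape(-1,3); k=(rgb.max(1)<70)&(Q[:,0]>-70)&(Q[:,0]<-5)&(Q[:,2]>2)&(Q[:,2]<24)
for s_ in(-1,1):
    kk=k&(Q[:,1]*s_>20)&(Q[:,1]*s_<75); print("cradle",kk.sum(),Q[kk].min(0).round(),Q[kk].max(0).round(),np.median(Q[kk],0).round(1)) if kk.sum() else 0
E
```

```text
[0.46725124 0.27330275 0.08691349] [ 175.20466823   -0.7561816  -165.88432053] [-0.66548833  0.08094815  0.42467259]
fingers in tool frame 44
[[ 0  0  0  0  0  0  0  0  0  0  0]
 [ 0  0  1  0  0  0  0  0  0  0  0]
 [ 0  0  4  0  0  0  0  0  0  0  0]
 [ 0  1 10  1  0  0  0  0  0  0  0]
 [ 0  0  3  0  0  0  0  0  0  0  0]
 [ 0  0  1  0  0  0  0  0  0  0  0]
 [ 0  0  0  0  0  0  0  0  0  0  0]
 [ 0  0  0  0  0  0  0  0  0  0  0]
 [ 0  0  0  0  0  0  0  0  0  0  0]
 [ 0  0  0  0  0  0  0  0  0  0  0]
 [ 0  0  0  0  0  0  0  0  0  7  0]
 [ 0  0  0  0  0  0  0  0  0 13  0]
 [ 0  0  0  0  0  0  0  0  0  3  0]
 [ 0  0  0  0  0  0  0  0  0  0  0]]
[-37.7 -37.4 -37.4 -37.1 -36.1 -36.1 -36.  -35.9 -35.7 -34.7 -34.5 -30.3] [np.float64(-7.4), np.float64(12.5)]
to grasp ([-5.9, 1.8, 117.7], [-0.0036, -0.0132, -0.0009]) above40 ([-5.3, 1.6, 73.7], [-0.0036, -0.0132, -0.0009])
1155
x- 192 -78.4 [ 5.000e-03 -7.821e+01]
x+ 190 76.5 [6.0e-03 7.7e+01]
y- 138 -103.5 [-2.00000e-03 -1.03586e+02]
y+ 59 109.1 [1.0000e-03 1.0913e+02]
cradle 184 [-62. -53.   5.] [-17. -34.  24.] [-38.  -43.3  11. ]
cradle 167 [-62.  41.   5.] [-17.  59.  24.] [-37.9  49.9  10.5]
```

carry_out --deltas '[[0.55,[0,0,40],[0,0,0]],[0.55,[0,0,75],[0,0,0]],[0.55,[0,0,95],[0,0,0]],[0.55,[0,0,95],[0,0,0]],[0.55,[0,0,95],[0,0,0]]]'

```text
time_s: 10.1
tcp_pos: [0.468, 0.2842, -0.003]
eef_rot: [174.9, -0.3, -165.9]
contact_force: [-0.3, 0.2, 0.8]
gripper_width: 0.0483
gripper_force: 0.0
```

```bash
python3 - <<'E'
from h import *
im,d=shot("scene"); s=r.get_state(); print(s["tcp_pos"],s["eef_rot"],s["contact_force"])
print("to grasp",tip([.4695,.282,.012],.004,-165.9,-5))
save(cv2.resize(im[130:280,160:360],(800,600),interpolation=cv2.INTER_CUBIC),"hp.png")
E
```

```text
[ 0.46817909  0.28440516 -0.00271109] [ 174.89695593   -0.21951649 -165.85496038] [-0.45493549  0.17847078  1.60731413]
to grasp ([-0.8, -1.4, 27.6], [0.0018, -0.0039, 0.0004])
```

View pics/hp.png

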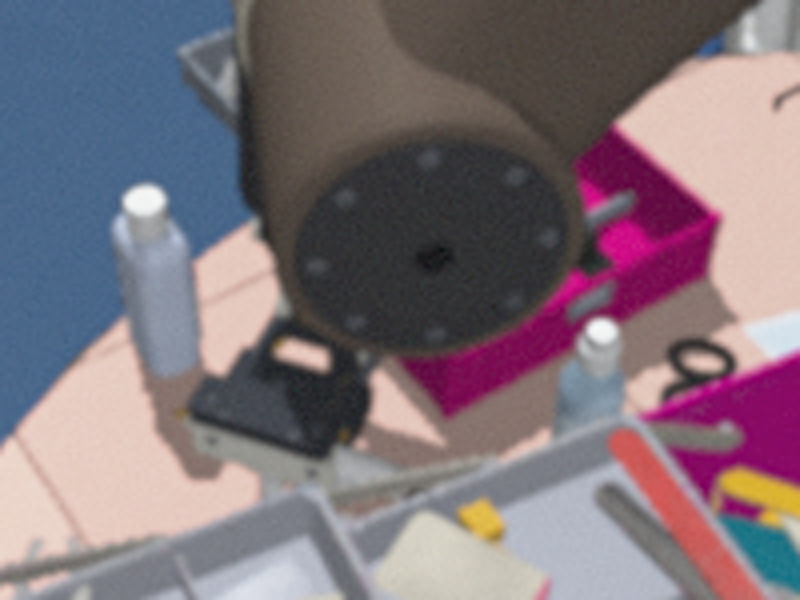

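The gripper body at (290,410) is over the handpiece with no contact, although the reported TCP is already below table level, which fits the offset. I'll descend slowly and close.

carry_out --deltas '[[0.55,[-0.5,-1,10],[0,0,0]],[0.55,[-0.5,-1,18],[0,0,0]],[0.55,[-0.5,-1,24],[0,0,0]],[0.55,[-0.5,-1,28],[0,0,0]],[0.55,[-0.5,-1,28],[0,0,0]]]'

```text
time_s: 10.65
tcp_pos: [0.4666, 0.2844, -0.0308]
eef_rot: [175.0, -0.4, -165.8]
contact_force: [-8.3, -5.3, 32.0]
gripper_width: 0.0487
gripper_force: 16.1
```

carry_out --deltas '[[0,[0,0,0],[0,0,0]],[0,[0,0,0],[0,0,0]],[0,[0,0,0],[0,0,0]],[0,[0,0,0],[0,0,0]],[0,[0,0,0],[0,0,0]],[0,[0,0,0],[0,0,0]]]' --squeeze 22

```text
time_s: 11.25
tcp_pos: [0.467, 0.2822, -0.0318]
eef_rot: [175.1, -0.4, -165.8]
contact_force: [1.8, -13.4, 22.3]
gripper_width: 0.0217
gripper_force: 25.5
```

carry_out --deltas '[[0,[0,0,-10],[0,0,0]],[0,[0,0,-30],[0,0,0]],[0,[0,0,-60],[0,0,0]],[0,[0,0,-100],[0,0,0]],[0,[0,0,-145],[0,0,0]],[0,[0,0,-170],[0,0,0]],[0,[0,0,-170],[0,0,0]]]'

```text
time_s: 11.95
tcp_pos: [0.4731, 0.272, 0.1404]
eef_rot: [174.8, -0.0, -165.9]
contact_force: [-0.7, -0.1, -2.0]
gripper_width: 0.0211
gripper_force: 21.8
```

```bash
sed -i 's/^CA=/CA=/; s/CO=np.array(\[.4665,.0753,0\])/CO=np.array([.4665,.0753,0])+.003*CY-.0005*CX/' h.py; python3 - <<'E'
from h import *
im,d=shot("scene"); s=r.get_state(); R=Ro.from_euler("xyz",s["eef_rot"],degrees=True); print(s["tcp_pos"],s["gripper_width"],s["contact_force"])
L=R.inv().apply(cloud("scene",d).reshape(-1,3)-s["tcp_pos"])*1000
im2,d2=shot("top"); L2=R.inv().apply(cloud("top",d2).reshape(-1,3)-s["tcp_pos"])*1000
for L in(L,L2):
    m=(abs(L[:,0])<115)&(abs(L[:,1])<25)&(L[:,2]>-75)&(L[:,2]<-15); P=L[m]; print(m.sum())
    for x in range(-110,111,10):
        q=P[abs(P[:,0]-x)<5]
        if len(q)>2: print(x,len(q),np.median(q,0).round(1),q.min(0).round(),q.max(0).round())
E
```

```text
[0.47184362 0.27135432 0.13790709] 0.02117145505363157 [-0.05707348 -0.30493529 -1.52905834]
306
-100 9 [-97.2   1.2 -47.2] [-103.   -1.  -49.] [-96.   4. -44.]
-90 3 [-92.3   3.2 -48.9] [-95.  -1. -50.] [-92.   4. -48.]
10 37 [ 11.7   3.5 -53.7] [  6. -24. -58.] [ 15.  12. -39.]
20 52 [ 20.5   8.  -53.2] [ 15.  -6. -58.] [ 25.  13. -39.]
30 49 [ 30.    6.4 -51.6] [ 25.  -5. -57.] [ 35.  12. -39.]
40 49 [ 40.    6.2 -52.1] [ 35.  -8. -57.] [ 45.  12. -38.]
50 46 [ 50.4   5.  -50.8] [ 45.  -6. -56.] [ 55.   9. -38.]
60 26 [ 60.4   2.9 -48.5] [ 56.  -6. -52.] [ 65.   7. -41.]
70 19 [ 70.2   2.3 -46.4] [ 65.  -3. -48.] [ 75.   6. -41.]
80 15 [ 79.9   1.6 -42.6] [ 75.  -2. -46.] [ 85.   3. -39.]
368
0 11 [  4.3  -2.1 -51.6] [  3. -11. -54.] [  5.   7. -48.]
10 22 [  7.3  -5.2 -54.6] [  5. -16. -74.] [ 11.  10. -51.]
20 58 [ 20.4  -0.5 -52. ] [ 16. -12. -54.] [ 25.  10. -44.]
30 67 [ 29.7  -0.5 -51.6] [ 25. -12. -56.] [ 35.  10. -41.]
40 66 [ 40.2  -0.3 -50.8] [ 35. -11. -55.] [ 45.   9. -43.]
50 55 [ 50.   -1.1 -49.7] [ 45.  -9. -53.] [ 55.   8. -42.]
60 38 [ 58.7  -0.5 -46.8] [ 55.  -7. -51.] [ 65.   7. -39.]
70 30 [ 69.1  -1.  -44.9] [ 65.  -5. -49.] [ 75.   4. -38.]
80 18 [ 79.8  -1.4 -41.5] [ 76.  -4. -46.] [ 84.   2. -39.]
90 3 [ 85.3  -1.7 -39.6] [ 85.  -3. -41.] [ 86.   0. -39.]
```

```bash
python3 - <<'E'
from h import *
p=case(-.0385,-.0085,.0225); print(CO,p)
for up in(.15,.04,0): print(up,tip(p+[0,0,up],.0055,-110.4,-5))
E
```

```text
[0.46707708 0.07828613 0.        ] [0.42802886 0.08373926 0.0225    ]
0.15 ([90.2, -168.8, -6.8], [0.0044, 0.0787, -0.9654])
0.04 ([89.5, -178.5, 102.8], [0.0044, 0.0787, -0.9654])
0 ([89.2, -182.0, 142.6], [0.0044, 0.0787, -0.9654])
```

carry_out --deltas '[[0,[90,-169,-7],[0.004,0.079,-0.965]],[0,[90,-169,-7],[0.004,0.079,-0.965]],[0,[90,-169,-7],[0.004,0.079,-0.965]],[0,[90,-169,-7],[0.004,0.079,-0.965]],[0,[90,-169,-7],[0.004,0.079,-0.965]],[0,[90,-169,-7],[0.004,0.079,-0.965]],[0,[90,-169,-7],[0.004,0.079,-0.965]],[0,[90,-169,-7],[0.004,0.079,-0.965]],[0,[90,-169,-7],[0.004,0.079,-0.965]],[0,[90,-169,-7],[0.004,0.079,-0.965]]]'

```text
time_s: 13.05
tcp_pos: [0.4247, 0.0847, 0.1284]
eef_rot: [174.9, -0.1, -110.5]
contact_force: [-0.1, -0.2, -0.9]
gripper_width: 0.0209
gripper_force: 21.8
```

```bash
python3 - <<'E'
from h import *
p=case(-.0385,-.0085,.0225)
s=r.get_state(); print(s["tcp_pos"],s["eef_rot"],s["gripper_width"])
for up in(.15,.04,.01,0): print(up,tip(p+[0,0,up],.0055,-110.4,-5))
im,d=shot("scene"); R=Ro.from_euler("xyz",s["eef_rot"],degrees=True); 
L=R.inv().apply(cloud("scene",d).reshape(-1,3)-s["tcp_pos"])*1000
m=(abs(L[:,0])<115)&(abs(L[:,1])<18)&(L[:,2]>-75)&(L[:,2]<-15); P=L[m]; print(m.sum())
for x in range(-110,111,10):
    q=P[abs(P[:,0]-x)<5]
    if len(q)>2: print(x,len(q),np.median(q,0).round(1),q.min(0).round(),q.max(0).round())
E
```

```text
[0.42471633 0.08466025 0.12838549] [ 1.74940963e+02 -1.06489082e-01 -1.10495213e+02] 0.020907025754991204
0.15 ([-0.3, 0.4, -0.2], [0.001, -0.0017, -0.0018])
0.04 ([-0.5, -9.3, 109.3], [0.001, -0.0017, -0.0018])
0.01 ([-0.6, -11.9, 139.2], [0.001, -0.0017, -0.0018])
0 ([-0.6, -12.8, 149.2], [0.001, -0.0017, -0.0018])
350
-100 6 [-98.1   1.5 -46.7] [-103.    1.  -48.] [-96.   3. -43.]
-90 8 [-91.4   2.  -45.4] [-94.  -0. -47.] [-85.   2. -42.]
-80 21 [-78.7   2.6 -46.4] [-82.  -2. -51.] [-75.   8. -40.]
-70 27 [-70.    4.7 -48.5] [-74.  -3. -52.] [-65.   8. -38.]
-60 25 [-58.9   4.6 -48.9] [-65.  -5. -52.] [-55.   8. -40.]
-50 36 [-49.7   5.4 -49.4] [-55.  -6. -55.] [-45.  11. -34.]
-40 37 [-40.8   6.9 -51.3] [-45.  -5. -56.] [-36.  11. -39.]
-30 38 [-29.9   7.8 -51.3] [-35.  -7. -55.] [-25.  12. -37.]
-20 37 [-20.2   6.6 -51.5] [-25.  -8. -57.] [-15.  12. -38.]
-10 86 [ -9.6   4.7 -53.6] [-15. -18. -74.] [ -5.  18. -35.]
0 25 [ -1.4 -10.7 -55. ] [ -5. -13. -67.] [  4.   3. -49.]
```

carry_out --deltas '[[0,[0,-3,40],[0,0,0]],[0,[0,-7,80],[0,0,0]],[0,[0,-9.5,109],[0,0,0]],[0,[0,-10.5,122],[0,0,0]],[0,[0,-11.5,132],[0,0,0]],[0,[0,-12,140],[0,0,0]],[0,[0,-12.5,145],[0,0,0]],[0,[0,-12.5,147],[0,0,0]],[0,[0,-12.5,147],[0,0,0]]]'

```text
time_s: 14.0
tcp_pos: [0.425, 0.0849, -0.0182]
eef_rot: [175.0, -0.0, -110.4]
contact_force: [0.2, -0.4, -2.4]
gripper_width: 0.0214
gripper_force: 21.8
```

carry_out --deltas '[[0,[0,0,2],[0,0,0]],[0,[0,0,3],[0,0,0]],[0,[0,0,3],[0,0,0]]]'

```text
time_s: 14.3
tcp_pos: [0.4247, 0.0849, -0.0213]
eef_rot: [175.0, -0.0, -110.4]
contact_force: [0.3, 0.2, -1.6]
gripper_width: 0.0212
gripper_force: 21.8
```

carry_out --deltas '[[0,[0,0,1.5],[0,0,0]],[0,[0,0,2.5],[0,0,0]],[0,[0,0,2.5],[0,0,0]]]'

```text
time_s: 14.6
tcp_pos: [0.4247, 0.0851, -0.022]
eef_rot: [175.0, -0.0, -110.3]
contact_force: [-7.9, 0.3, 28.1]
gripper_width: 0.0212
gripper_force: 22.1
```

carry_out --deltas '[[0,[0,0,-1.5],[0,0,0]],[0.3,[0,0,-1.5],[0,0,0]],[0.36,[0,0,-1.5],[0,0,0]],[0.36,[0,0,-1.5],[0,0,0]],[0.36,[0,0,-1.5],[0,0,0]],[0.36,[0,1,-12],[0,0,0]],[0.36,[0,3,-30],[0,0,0]],[0.36,[0,6,-70],[0,0,0]],[0.36,[0,9,-110],[0,0,0]],[0.36,[0,13,-150],[0,0,0]],[0.36,[0,13,-150],[0,0,0]]]'

```text
time_s: 15.7
tcp_pos: [0.4277, 0.0862, 0.1326]
eef_rot: [175.4, 0.3, -110.3]
contact_force: [-0.4, 0.8, -1.1]
gripper_width: 0.0317
gripper_force: 0.0
```

```bash
python3 - <<'E'
from h import *
im,d=shot("scene"); s=r.get_state(); print(s["tcp_pos"],s["eef_rot"],s["contact_force"],s["gripper_width"])
C=cloud("scene",d); L=((C-CO)@np.c_[CX,CY,[0,0,1]]*1000).reshape(-1,3)
m=(L[:,0]>-68)&(L[:,0]<-6)&(abs(L[:,1])<104)&(L[:,2]>12)&(L[:,2]<42)&(im.reshape(-1,3).min(1)>90); P=L[m]
for y in range(-100,101,10):
    q=P[abs(P[:,1]-y)<5]
    if len(q)>2: print(y,len(q),np.median(q,0).round(1),q.min(0).round(),q.max(0).round())
print("block above",tip([.4883,.4135,.012],-.12,-27.2,0), proj("scene",[.4883,.4135,.02]))
save(cv2.resize(im[110:260,190:390],(800,600),interpolation=cv2.INTER_CUBIC),"placed.png")
E
```

```text
[0.42618415 0.08579949 0.12998689] [ 175.24395693    0.23425272 -110.38723532] [-0.35026299 -0.19805281 -1.67635176] 0.03162432414531562
-60 18 [-42.8 -58.   27. ] [-48. -64.  20.] [-24. -56.  32.]
-50 23 [-42.2 -49.5  27.8] [-48. -55.  16.] [-22. -45.  34.]
-40 25 [-44.6 -40.3  29.2] [-50. -44.  19.] [-23. -35.  33.]
-30 27 [-44.4 -30.2  29.7] [-51. -35.  21.] [-31. -25.  35.]
-20 27 [-43.8 -20.4  30.2] [-51. -25.  21.] [-32. -16.  35.]
-10 26 [-44.8  -9.9  31.4] [-52. -15.  22.] [-33.  -6.  35.]
0 30 [-43.6   0.5  31. ] [-52.  -5.  24.] [-31.   5.  36.]
10 29 [-44.6  10.8  29.6] [-51.   5.  20.] [-29.  15.  33.]
20 30 [-44.3  21.3  30. ] [-51.  15.  20.] [-32.  25.  34.]
30 24 [-43.7  28.7  28.5] [-50.  25.  20.] [-29.  35.  32.]
40 31 [-42.1  40.4  28.2] [-49.  35.  13.] [-24.  45.  33.]
50 22 [-42.2  49.5  26.3] [-47.  45.  21.] [-34.  54.  29.]
60 21 [-43.6  59.9  26. ] [-47.  56.  17.] [-32.  64.  29.]
70 19 [-41.7  70.1  25.2] [-46.  65.  18.] [-36.  74.  29.]
80 5 [-40.6  81.7  22.2] [-41.  75.  20.] [-40.  85.  25.]
block above ([-328.7, 52.6, 42.3], [0.0649, 0.0636, -1.4508]) [[197.33548708 277.23189682]]
```

View pics/placed.png

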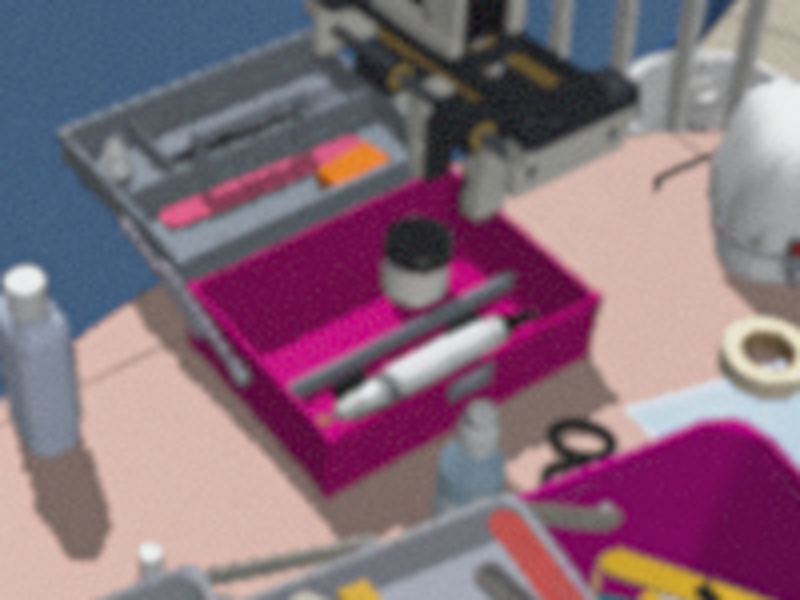

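The handpiece lies in its cradles: it is level, top at about 33 mm, and runs from pixel (330,415) to (530,315). Now I'll go over to the bit block with the closing line along its 62 mm, staying high on the way past the big case.

```bash
sed -i 's/^OFF=.0385/OFF=.035/' h.py; python3 - <<'E'
from h import *
print(tip([.4883,.4135,.012],-.20,-27.2,-2.5), r.get_state()["joints"].round(1))
E
```

```text
([-336.1, 58.7, -40.8], [0.0292, 0.0952, -1.4488]) [ 33.4   3.6 -28.5  -4.6 -60.6 -51.4]
```

carry_out --deltas '[[0.36,[0,0,-50],[0,0,0]],[0.6,[-336,59,-50],[0.029,0.095,-1.449]],[0.8,[-336,59,-50],[0.029,0.095,-1.449]],[1,[-336,59,-50],[0.029,0.095,-1.449]],[1,[-336,59,-50],[0.029,0.095,-1.449]],[1,[-336,59,-50],[0.029,0.095,-1.449]],[1,[-336,59,-50],[0.029,0.095,-1.449]],[1,[-336,59,-50],[0.029,0.095,-1.449]],[1,[-336,59,-41],[0.029,0.095,-1.449]],[1,[-336,59,-41],[0.029,0.095,-1.449]],[1,[-336,59,-41],[0.029,0.095,-1.449]],[1,[-336,59,-41],[0.029,0.095,-1.449]]]'

```text
time_s: 16.95
tcp_pos: [0.4892, 0.4188, 0.1712]
eef_rot: [177.1, 0.2, -27.1]
contact_force: [0.4, 0.4, 0.4]
gripper_width: 0.0874
gripper_force: 0.0
```

```bash
python3 - <<'E'
from h import *
s=r.get_state(); print(s["tcp_pos"],s["eef_rot"],s["contact_force"],s["gripper_width"])
for dp in (-.2,-.04,0): print(tip([.4883,.4135,.012],dp,-27.2,-2.5))
im,d=shot("top"); C=cloud("top",d); Q=((C-CO)@np.c_[CX,CY,[0,0,1]]*1000).reshape(-1,3); W=C.reshape(-1,3)
m=(abs(Q[:,0]+38)<30)&(abs(Q[:,1])<104)&(Q[:,2]>22)&(Q[:,2]<42); P=Q[m]
if m.sum()>20: print("hp",m.sum(),cv2.minAreaRect(P[:,:2].astype(np.float32)),P[:,2].max())
for nm,b in dict(block=(.45,.53,.37,.46,.012,.05),varnish=(.43,.49,.31,.37,.03,.08)).items():
    m=(W[:,0]>b[0])&(W[:,0]<b[1])&(W[:,1]>b[2])&(W[:,1]<b[3])&(W[:,2]>b[4])&(W[:,2]<b[5])
    if m.sum()>10: print(nm,m.sum(),cv2.minAreaRect((W[m][:,:2]*1000).astype(np.float32)),np.sort(W[m][:,2])[-8:].round(4))
a,dd=shot("scene"); S=cloud("scene",dd).reshape(-1,3); m=(abs(S[:,0]-.46)<.03)&(abs(S[:,1]-.34)<.03)&(S[:,2]>.03)&(S[:,2]<.09); print("varnish scene",np.sort(S[m][:,2])[-8:].round(4), np.median(S[m],0).round(3)) 
E
```

```text
[0.48919233 0.41879688 0.1712136 ] [177.05786793   0.24911553 -27.1046816 ] [0.35040228 0.40756377 0.37178485] 0.08740817020601105
([1.6, -1.8, -5.7], [0.0077, 0.0043, 0.0019])
([2.3, -3.0, 154.3], [0.0077, 0.0043, 0.0019])
([2.5, -3.3, 194.3], [0.0077, 0.0043, 0.0019])
hp 632 ((-37.71416091918945, 0.7415847778320312), (45.23625946044922, 183.19302368164062), 0.09883864223957062) 35.42003377381575
block 200 ((482.3627624511719, 401.9164123535156), (36.4735107421875, 26.485939025878906), 62.171852111816406) [0.0405 0.0407 0.0408 0.041  0.0423 0.0429 0.0429 0.0434]
varnish 144 ((460.29327392578125, 339.8511047363281), (24.00345802307129, 26.052783966064453), 9.115571022033691) [0.0732 0.0733 0.0734 0.074  0.0741 0.0744 0.0745 0.0755]
varnish scene [0.073  0.0732 0.0733 0.0735 0.0736 0.0736 0.0745 0.0754] [0.459 0.343 0.07 ]
```

carry_out --deltas '[[1,[0,0,40],[0,0,0]],[1,[0,0,85],[0,0,0]],[1,[0,0,130],[0,0,0]],[1,[0,0,160],[0,0,0]],[1,[0,0,172],[0,0,0]],[1,[0,0,172],[0,0,0]],[1,[0,0,172],[0,0,0]]]'

```text
time_s: 17.75
tcp_pos: [0.4863, 0.4128, 0.0019]
eef_rot: [177.3, 0.2, -27.2]
contact_force: [-0.6, 0.0, 0.2]
gripper_width: 0.0872
gripper_force: 0.0
```

```bash
python3 - <<'E'
from h import *
s=r.get_state(); print(s["tcp_pos"],s["eef_rot"],s["contact_force"],s["gripper_width"])
print(tip([.4883,.4135,.012],0,-27.2,-2.5))
im,d=shot("scene"); R=Ro.from_euler("xyz",s["eef_rot"],degrees=True)
W=cloud("scene",d).reshape(-1,3); L=R.inv().apply(W-s["tcp_pos"])*1000
m=(abs(L[:,0])<14)&(abs(L[:,1])>30)&(abs(L[:,1])<75)&(L[:,2]>-120)&(L[:,2]<-20)&(W[:,2]>.012)
for a,b in((-75,-30),(30,75)):
    q=L[m&(L[:,1]>a)&(L[:,1]<b)]; print(len(q), np.sort(q[:,2])[-8:].round(1) if len(q) else "", q[:,1].min().round(1) if len(q) else "", q[:,1].max().round(1) if len(q) else "")
E
```

```text
[0.48633245 0.41283746 0.0019447 ] [177.28592986   0.19280095 -27.23887114] [-0.63731589  0.02162811  0.18764956] 0.08721764360276632
([1.5, -1.1, 24.9], [0.0037, 0.0034, -0.0005])
0   
0
```

carry_out --deltas '[[1,[1.5,-1,8],[0,0,0]],[1,[1.5,-1,15],[0,0,0]],[1,[1.5,-1,20],[0,0,0]],[1,[1.5,-1,20],[0,0,0]]]'

```text
time_s: 18.2
tcp_pos: [0.4862, 0.4107, -0.0204]
eef_rot: [177.1, 0.2, -27.2]
contact_force: [-0.7, 0.3, -0.4]
gripper_width: 0.0878
gripper_force: 0.0
```

carry_out --deltas '[[1,[0,0,2],[0,0,0]],[1,[0,0,4],[0,0,0]],[1,[0,0,4],[0,0,0]]]'

```text
time_s: 18.5
tcp_pos: [0.4865, 0.4111, -0.0238]
eef_rot: [177.2, 0.2, -27.2]
contact_force: [-0.0, -0.4, -0.4]
gripper_width: 0.0873
gripper_force: 0.0
```

carry_out --deltas '[[0.7,[0,0,1],[0,0,0]],[0.5,[0,0,1],[0,0,0]],[0.5,[0,0,1],[0,0,0]],[0.5,[0,0,1],[0,0,0]],[0.5,[0,0,1],[0,0,0]],[0.5,[0,0,1],[0,0,0]]]' --squeeze 20

```text
time_s: 19.1
tcp_pos: [0.4866, 0.4112, -0.0244]
eef_rot: [177.2, 0.2, -27.2]
contact_force: [0.4, 1.3, -0.2]
gripper_width: 0.0621
gripper_force: 20.0
```

carry_out --deltas '[[0.5,[0,0,-10],[0,0,0]],[0.5,[0,0,-30],[0,0,0]],[0.5,[0,0,-65],[0,0,0]],[0.5,[0,0,-105],[0,0,0]],[0.5,[0,0,-150],[0,0,0]],[0.5,[0,0,-190],[0,0,0]],[0.5,[0,0,-190],[0,0,0]],[0.5,[0,0,-190],[0,0,0]]]'

```text
time_s: 19.9
tcp_pos: [0.4916, 0.4195, 0.167]
eef_rot: [177.4, 0.2, -27.2]
contact_force: [-0.4, -0.0, -2.1]
gripper_width: 0.0616
gripper_force: 19.9
```

```bash
python3 - <<'E'
from h import *
im,d=shot("top"); im2,d2=shot("scene")
s=r.get_state(); print(s["tcp_pos"],s["eef_rot"],s["contact_force"],s["gripper_width"]); R=Ro.from_euler("xyz",s["eef_rot"],degrees=True)
for n,dd in(("top",d),("scene",d2)):
    L=R.inv().apply(cloud(n,dd).reshape(-1,3)-s["tcp_pos"])*1000
    m=(abs(L[:,0])<20)&(abs(L[:,1])<29)&(L[:,2]>-80)&(L[:,2]<-10); q=L[m]; print(n,len(q),np.percentile(q,[2,50,98],axis=0).round(1).tolist() if len(q) else "")
for up in(.15,.05,0): print(up,tip(case(.0375,.035,.005+.012)+[0,0,up],0,-20.4,-2.5))
E
```

```text
[0.49079723 0.41835118 0.1643408 ] [177.09018861   0.2721508  -27.22586965] [-0.40394208  0.00329319 -1.74680363] 0.06204383295501158
top 110 [[-7.9, -19.4, -69.2], [2.9, -9.2, -48.7], [12.6, 3.9, -45.6]]
scene 594 [[-14.2, -27.8, -66.5], [-8.6, -1.2, -45.4], [10.8, 27.4, -27.4]]
0.15 ([167.9, 273.6, 45.5], [0.0069, 0.0104, -0.1188])
0.05 ([168.4, 268.5, 145.3], [0.0069, 0.0104, -0.1188])
0 ([168.6, 266.0, 195.3], [0.0069, 0.0104, -0.1188])
```

carry_out --deltas '[[0.5,[168,274,10],[0.007,0.01,-0.119]],[0.5,[168,274,10],[0.007,0.01,-0.119]],[0.5,[168,274,10],[0.007,0.01,-0.119]],[0.5,[168,274,10],[0.007,0.01,-0.119]],[0.5,[168,274,10],[0.007,0.01,-0.119]],[0.5,[168,274,10],[0.007,0.01,-0.119]],[0.5,[168,274,10],[0.007,0.01,-0.119]],[0.5,[168,274,45],[0.007,0.01,-0.119]],[0.5,[168,271,95],[0.007,0.01,-0.119]],[0.5,[168,271,95],[0.007,0.01,-0.119]],[0.5,[168,271,95],[0.007,0.01,-0.119]]]'

```text
time_s: 21.1
tcp_pos: [0.514, 0.0968, 0.0824]
eef_rot: [177.4, 0.1, -20.3]
contact_force: [0.3, 0.1, 0.5]
gripper_width: 0.0619
gripper_force: 19.9
```

```bash
python3 - <<'E'
from h import *
im2,d2=shot("scene"); s=r.get_state(); print(s["tcp_pos"],s["eef_rot"],s["contact_force"],s["gripper_width"])
for up in(.05,.01,0): print(up,tip(case(.0375,.032,.005+.012)+[0,0,up],0,-20.4,-2.5))
L=((cloud("scene",d2)-CO)@np.c_[CX,CY,[0,0,1]]*1000).reshape(-1,3)
m=(L[:,0]>0)&(L[:,0]<75)&(abs(L[:,1]-33)<29)&(L[:,2]>90)&(L[:,2]<165); q=L[m]; print(len(q),np.percentile(q,[2,50,98],axis=0).round(1).tolist())
m=(L[:,0]>5)&(L[:,0]<72)&(L[:,1]<-10)&(L[:,1]>-104)&(L[:,2]>46)&(L[:,2]<52); print("tub top",m.sum(),cv2.minAreaRect(L[m][:,:2].astype(np.float32)) if m.sum() else"")
E
```

```text
[0.51535753 0.09769042 0.0838632 ] [ 1.77549090e+02 -5.14174692e-02 -2.03172439e+01] [ 0.12832565 -0.36820014 -0.06959555] 0.062071931493220094
0.05 ([-1.0, 2.3, 52.0], [-0.0009, -0.001, 0.0014])
0.01 ([-1.1, 0.6, 91.9], [-0.0009, -0.001, 0.0014])
0 ([-1.1, 0.2, 101.9], [-0.0009, -0.001, 0.0014])
317 [[23.8, 4.4, 109.6], [29.9, 27.6, 127.5], [47.7, 60.4, 157.1]]
tub top 171 ((38.374122619628906, -64.57832336425781), (79.96332550048828, 48.580570220947266), 87.76799011230469)
```

carry_out --deltas '[[0.5,[0,2,30],[0,0,0]],[0.5,[0,2,60],[0,0,0]],[0.5,[0,1,80],[0,0,0]],[0.5,[0,0.5,90],[0,0,0]],[0.5,[0,0,97],[0,0,0]],[0.5,[0,0,97],[0,0,0]],[0.5,[0,0,97],[0,0,0]]]'

```text
time_s: 21.85
tcp_pos: [0.5143, 0.0943, -0.0128]
eef_rot: [177.7, -0.1, -20.3]
contact_force: [-0.4, -0.2, -0.7]
gripper_width: 0.0618
gripper_force: 19.9
```

carry_out --deltas '[[0.5,[0,0,2],[0,0,0]],[0.5,[0,0,3],[0,0,0]],[0.5,[0,0,3],[0,0,0]]]'

```text
time_s: 22.15
tcp_pos: [0.5134, 0.0936, -0.0167]
eef_rot: [177.6, -0.0, -20.4]
contact_force: [0.5, -0.2, -1.2]
gripper_width: 0.0618
gripper_force: 19.9
```

carry_out --deltas '[[0.5,[0,0,1.5],[0,0,0]],[0.5,[0,0,2.5],[0,0,0]],[0.5,[0,0,2.5],[0,0,0]]]'

```text
time_s: 22.45
tcp_pos: [0.5134, 0.0935, -0.0193]
eef_rot: [177.6, -0.0, -20.4]
contact_force: [-0.3, -0.1, 1.2]
gripper_width: 0.0618
gripper_force: 19.9
```

Contact is just starting at block bottom ≈ 5 mm. I'll release and rise.

carry_out --deltas '[[0.75,[0,0,0],[0,0,0]],[0.78,[0,0,0],[0,0,0]],[0.78,[0,0,0],[0,0,0]],[0.78,[0,0,-10],[0,0,0]],[0.78,[0,0,-30],[0,0,0]],[0.78,[0,0,-70],[0,0,0]],[0.78,[0,0,-115],[0,0,0]],[0.78,[0,0,-160],[0,0,0]],[0.78,[0,0,-200],[0,0,0]],[0.6,[0,0,-200],[0,0,0]]]'

```text
time_s: 23.45
tcp_pos: [0.5194, 0.1028, 0.1874]
eef_rot: [178.0, -0.5, -20.3]
contact_force: [-0.4, 0.2, -0.2]
gripper_width: 0.0648
gripper_force: 0.0
```

```bash
python3 - <<'E'
from h import *
im,d=shot("scene"); s=r.get_state(); print(s["tcp_pos"],s["eef_rot"],s["contact_force"],s["gripper_width"])
L=((cloud("scene",d)-CO)@np.c_[CX,CY,[0,0,1]]*1000).reshape(-1,3)
m=(L[:,0]>10)&(L[:,0]<65)&(abs(L[:,1]-33)<40)&(L[:,2]>12)&(L[:,2]<55); q=L[m]; print("block",len(q),q.min(0).round(),q.max(0).round(),np.sort(q[:,2])[-6:].round())
m=(L[:,0]>140)&(L[:,0]<200)&(abs(L[:,1])<60)&(L[:,2]>84)&(L[:,2]<105); q=L[m]; print("bar",len(q),q.min(0).round(1),q.max(0).round(1),np.median(q,0).round(1))
print("bar above", tip(case(.1680,-.005,.0895),.019-.12,-110.4), "grasp",tip(case(.168,-.005,.0895),.019,-110.4))
save(cv2.resize(im[110:260,190:390],(800,600),interpolation=cv2.INTER_CUBIC),"placed2.png")
E
```

```text
[0.51776692 0.10231781 0.18423381] [177.90996171  -0.28929932 -20.35275614] [-0.7711996   0.17805696 -1.11988424] 0.06119472476739114
block 265 [23.  3. 12.] [51. 64. 49.] [48. 48. 48. 48. 49. 49.]
bar 118 [160.6 -46.5  84.4] [173.7  47.7  98.1] [165.3  10.8  92.7]
bar above ([128.7, 44.2, 31.0], [0.0247, -0.0326, 1.5713]) grasp ([128.1, 39.8, 150.9], [0.0247, -0.0326, 1.5713])
```

View pics/placed2.png

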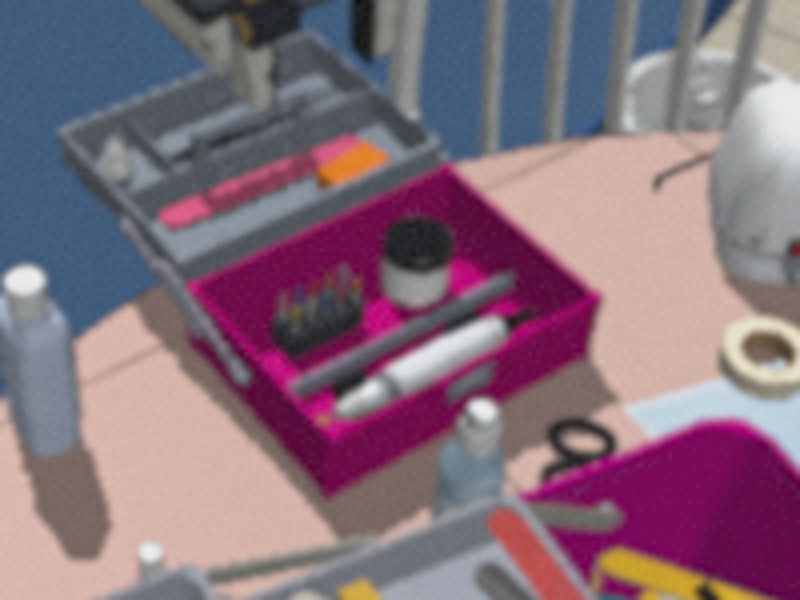

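The block stands upright beside the tub at (318,310) and the handpiece lies in its cradles at (430,365). Next I'll return to the pose where I released the open tray's bar.

```bash
python3 - <<'E'
from h import *
for z in(.19,.09,.0338): print(goal([.6238,.015,z],-110.4))
E
```

```text
([129.8, 45.1, -3.5], [0.0247, -0.0326, 1.5713])
([129.3, 41.5, 96.5], [0.0247, -0.0326, 1.5713])
([129.0, 39.4, 152.6], [0.0247, -0.0326, 1.5713])
```

carry_out --deltas '[[0.5,[130,45,-4],[0.025,-0.033,1.571]],[0.5,[130,45,-4],[0.025,-0.033,1.571]],[0.5,[130,45,-4],[0.025,-0.033,1.571]],[0.5,[130,45,-4],[0.025,-0.033,1.571]],[0.5,[130,45,-4],[0.025,-0.033,1.571]],[0.5,[130,45,-4],[0.025,-0.033,1.571]],[0.5,[130,45,-4],[0.025,-0.033,1.571]],[0.5,[130,45,-4],[0.025,-0.033,1.571]],[0.5,[130,45,-4],[0.025,-0.033,1.571]],[0.5,[130,45,-4],[0.025,-0.033,1.571]],[0.5,[130,45,-4],[0.025,-0.033,1.571]],[0.5,[130,45,-4],[0.025,-0.033,1.571]]]'

```text
time_s: 24.7
tcp_pos: [0.6216, 0.014, 0.1854]
eef_rot: [179.7, -0.3, -110.5]
contact_force: [-0.1, 0.7, 0.1]
gripper_width: 0.0437
gripper_force: 0.0
```

```bash
python3 - <<'E'
from h import *
s=r.get_state(); print(s["tcp_pos"],s["eef_rot"],s["contact_force"],s["gripper_width"])
for z in(.1,.0338): print(goal([.6238,.015,z],-110.4))
E
```

```text
[0.62158406 0.01396615 0.18543045] [ 179.65044371   -0.33336408 -110.46305222] [-0.10844299  0.73880108  0.14447082] 0.04372135064813358
([-2.2, -2.2, 85.4], [0.0061, -0.0058, -0.0011])
([-2.6, -2.6, 151.6], [0.0061, -0.0058, -0.0011])
```

carry_out --deltas '[[0.5,[-1,-1,40],[0,0,0]],[0.5,[-1,-1,80],[0,0,0]],[0.5,[-1,-1,110],[0,0,0]],[0.5,[-1,-1,130],[0,0,0]],[0.5,[-1,-1,145],[0,0,0]],[0.5,[-1,-1,152],[0,0,0]],[0.5,[-1,-1,152],[0,0,0]],[0.5,[-1,-1,152],[0,0,0]]]'

```text
time_s: 25.5
tcp_pos: [0.6231, 0.0143, 0.0349]
eef_rot: [179.8, -0.3, -110.3]
contact_force: [0.0, -0.7, 0.1]
gripper_width: 0.0441
gripper_force: 0.0
```

```bash
python3 - <<'E'
from h import *
s=r.get_state(); print(s["tcp_pos"],s["eef_rot"],s["contact_force"],s["gripper_width"])
print(goal([.6238,.015,.0338],-110.4))
E
```

```text
[0.6231201  0.01432631 0.03487258] [ 179.76780644   -0.27618935 -110.3435103 ] [ 0.0178369  -0.74795382  0.10453932] 0.04409123060072007
([-0.9, -0.4, 1.1], [0.0041, -0.0048, 0.001])
```

carry_out --deltas '[[0.5,[-1,-0.5,1],[0.004,-0.005,0]],[0,[-1,-0.5,1],[0.004,-0.005,0]],[0,[-1,-0.5,1],[0.004,-0.005,0]],[0,[-1,-0.5,1],[0.004,-0.005,0]],[0,[-1,-0.5,1],[0.004,-0.005,0]],[0,[-1,-0.5,1],[0.004,-0.005,0]],[0,[-1,-0.5,1],[0.004,-0.005,0]]]' --squeeze 25

```text
time_s: 26.2
tcp_pos: [0.6239, 0.0149, 0.0334]
eef_rot: [180.0, 0.0, -110.4]
contact_force: [1.3, -0.2, 0.8]
gripper_width: 0.0113
gripper_force: 25.0
```

```bash
python3 - <<'E'
from h import *
a=.436; f=lambda q:np.array([0,-90*(np.cos(a)-np.cos(a+q)),-90*(np.sin(a+q)-np.sin(a))])
for q in np.linspace(2.44,0,25)[1:]: print(round(q,2),(f(q)-f(2.44)).round(1).tolist(),(f(q)-f(1.22)).round(1).tolist())
E
```

```text
2.34 [0.0, 2.8, -8.7] [0.0, -76.3, 57.4]
2.24 [0.0, 6.6, -17.1] [0.0, -72.6, 49.0]
2.13 [0.0, 11.1, -25.0] [0.0, -68.1, 41.1]
2.03 [0.0, 16.4, -32.4] [0.0, -62.8, 33.6]
1.93 [0.0, 22.5, -39.3] [0.0, -56.7, 26.8]
1.83 [0.0, 29.2, -45.5] [0.0, -50.0, 20.6]
1.73 [0.0, 36.5, -51.0] [0.0, -42.7, 15.1]
1.63 [0.0, 44.3, -55.7] [0.0, -34.8, 10.3]
1.52 [0.0, 52.6, -59.6] [0.0, -26.6, 6.4]
1.42 [0.0, 61.2, -62.7] [0.0, -18.0, 3.4]
1.32 [0.0, 70.1, -64.8] [0.0, -9.1, 1.2]
1.22 [0.0, 79.2, -66.1] [0.0, 0.0, 0.0]
1.12 [0.0, 88.3, -66.4] [0.0, 9.1, -0.3]
1.02 [0.0, 97.5, -65.7] [0.0, 18.3, 0.3]
0.91 [0.0, 106.5, -64.2] [0.0, 27.3, 1.8]
0.81 [0.0, 115.3, -61.8] [0.0, 36.1, 4.3]
0.71 [0.0, 123.8, -58.4] [0.0, 44.6, 7.6]
0.61 [0.0, 131.9, -54.3] [0.0, 52.8, 11.8]
0.51 [0.0, 139.6, -49.3] [0.0, 60.4, 16.8]
0.41 [0.0, 146.7, -43.6] [0.0, 67.6, 22.5]
0.3 [0.0, 153.2, -37.1] [0.0, 74.1, 28.9]
0.2 [0.0, 159.1, -30.1] [0.0, 79.9, 36.0]
0.1 [0.0, 164.1, -22.5] [0.0, 85.0, 43.6]
0.0 [0.0, 168.4, -14.4] [0.0, 89.2, 51.7]
```

carry_out --deltas '[[0,[0,3,-8.5],[0,0,0]],[0,[0,6.5,-17],[0,0,0]],[0,[0,11,-25],[0,0,0]],[0,[0,16.5,-32.5],[0,0,0]],[0,[0,22.5,-39.5],[0,0,0]],[0,[0,29,-45.5],[0,0,0]],[0,[0,36.5,-51],[0,0,0]],[0,[0,44.5,-55.5],[0,0,0]],[0,[0,52.5,-59.5],[0,0,0]],[0,[0,61,-62.5],[0,0,0]],[0,[0,70,-65],[0,0,0]],[0,[0,79,-66],[0,0,0]]]'

```text
time_s: 27.4
tcp_pos: [0.5487, 0.0428, 0.0998]
eef_rot: [180.0, 0.0, -110.4]
contact_force: [1.7, -2.2, 3.7]
gripper_width: 0.0112
gripper_force: 25.0
```

carry_out --deltas '[[0,[0,9,-0.5],[0,0,0]],[0,[0,18.5,0.5],[0,0,0]],[0,[0,27.5,2],[0,0,0]],[0,[0,36,4.5],[0,0,0]],[0,[0,44.5,7.5],[0,0,0]],[0,[0,53,12],[0,0,0]],[0,[0,60.5,17],[0,0,0]],[0,[0,67.5,22.5],[0,0,0]],[0,[0,74,29],[0,0,0]],[0,[0,80,36],[0,0,0]],[0,[0,85,43.5],[0,0,0]],[0,[0,87.5,48],[0,0,0]]]'

```text
time_s: 28.6
tcp_pos: [0.4667, 0.0729, 0.0502]
eef_rot: [179.9, -0.0, -110.4]
contact_force: [-1.2, 0.5, -3.4]
gripper_width: 0.0111
gripper_force: 25.0
```

carry_out --deltas '[[0,[0,1,2],[0,0,0]],[0,[0,1.5,3.5],[0,0,0]],[0,[0,1.5,3.5],[0,0,0]],[0,[0,1.5,3.5],[0,0,0]]]'

```text
time_s: 29.0
tcp_pos: [0.4659, 0.0733, 0.0481]
eef_rot: [179.9, -0.0, -110.4]
contact_force: [-5.7, 0.6, 0.1]
gripper_width: 0.0108
gripper_force: 25.0
```

carry_out --deltas '[[0.2,[0,0,0],[0,0,0]],[0.35,[0,0,0],[0,0,0]],[0.5,[0,0,0],[0,0,0]],[0.5,[0,0,0],[0,0,0]],[0.5,[0,0,0],[0,0,0]],[0.5,[0,0,-20],[0,0,0]],[0.5,[0,0,-50],[0,0,0]],[0.5,[0,0,-90],[0,0,0]],[0.5,[0,0,-135],[0,0,0]],[0.5,[0,0,-170],[0,0,0]],[0.5,[0,0,-170],[0,0,0]],[0.5,[0,0,-170],[0,0,0]]]'

```text
time_s: 30.2
tcp_pos: [0.4665, 0.0738, 0.2187]
eef_rot: [-180.0, 0.1, -110.4]
contact_force: [-0.9, 0.4, -0.4]
gripper_width: 0.0436
gripper_force: 0.0
```

```bash
python3 - <<'E'
from h import *
im,d=shot("scene"); s=r.get_state(); print(s["time_s"],s["tcp_pos"],s["contact_force"])
L=((cloud("scene",d)-CO)@np.c_[CX,CY,[0,0,1]]*1000).reshape(-1,3)
m=(abs(L[:,0])<90)&(abs(L[:,1])<112)&(L[:,2]>79)&(L[:,2]<93); q=L[m]; print("rim",len(q),cv2.minAreaRect(q[:,:2].astype(np.float32)),np.median(q[:,2]))
m=(abs(L[:,0])<20)&(abs(L[:,1])<50)&(L[:,2]>97)&(L[:,2]<116); q=L[m]; print("bar",len(q),np.median(q,0),q.max(0))
W=cloud("scene",d).reshape(-1,3); m=(abs(W[:,0]-.46)<.03)&(abs(W[:,1]-.34)<.03)&(W[:,2]>.03)&(W[:,2]<.09); print("varnish",np.median(W[m],0))
save(cv2.resize(im[110:260,160:360],(800,600),interpolation=cv2.INTER_CUBIC),"end.png")
E
```

```text
30.25 [0.46587542 0.07354676 0.21765586] [-0.11092924  0.11198919 -0.28870091]
rim 879 ((0.6389007568359375, 0.394775390625), (221.45359802246094, 166.32077026367188), 89.7398681640625) 84.63132055284251
bar 165 [ -2.44762033   3.8270119  108.25432543] [  5.92738263  46.56446354 112.84652574]
varnish [0.45937905 0.34295991 0.06884905]
```

View pics/end.png

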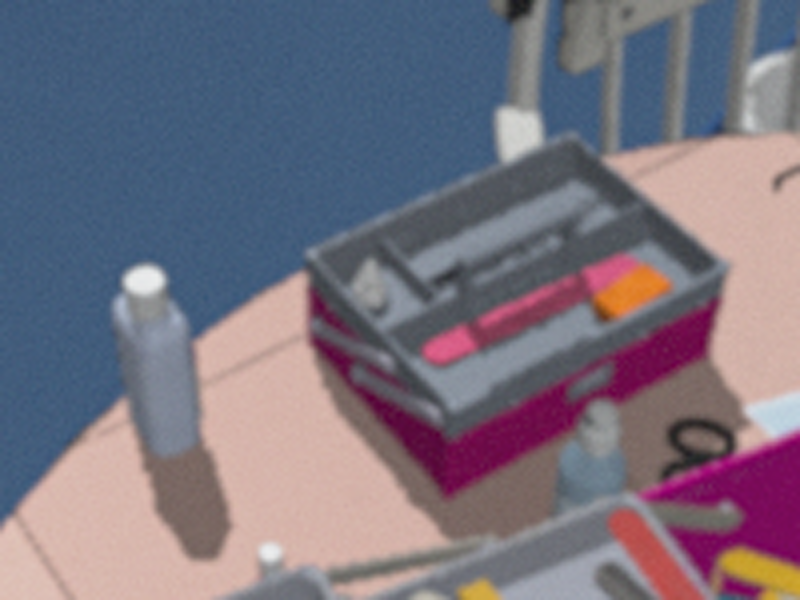

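The tray is shut on the base, with its rim at z ≈ 85 mm and the bar top back at its starting height. Emery board and tweezers are still in it, the bottles are in place, and the arm is clear. Handing in.

```bash
python3 -c "
from plant import r
print(r.close_job())"
```

```text
the job is handed in; nothing more can be done
None
```

The job is handed in at about 30 s, no verdict returned: handpiece in its cradles, bit block upright beside the tub, tray shut with its contents, bottles not moved.

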